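# Clear the laser engraver's catch tray and start the next batch

## Robot

A 7-joint arm with a two-finger parallel gripper is mounted at the origin on the work surface. World frame = base frame: x ahead of the robot, y to its left, z up, the work surface at z = 0. Lengths are in m, angles in degrees, forces in N, time in s.
With the tool pointing down it reaches from about 0.4 to 0.85 m from the base axis. Payload 4.5 kg.
Tool frame: the origin (TCP) lies on the mounting face of the last link; the fingertips stand 166 mm ahead of it and the grasp point (between the pads) lies 147 mm ahead of it (arm.grip_point_offset is the distance from the TCP to the grasp point, in m); z points along the fingers, y is the line along which they close (so a half turn about z gives the same grasp; the last joint's range is limited). The gripper opens to 88 mm and grips with 3 to 60 N. Pads are 18 mm wide; open, the fingers measure 123 mm over their backs; the gripper's body (75 mm by 187 mm) begins 45 mm behind the grasp point.
Start: joints at [-70.371, 39.483, -11.15, 89.685, 9.013, 51.709, -12.324], TCP at [0.19, 0.595, 0.405] pointing down, gripper open.
Joint ranges: [-172.22, 172.22], [-26.19, 119.32], [-84.43, 86.54], [7.71, 146.69], [-57.33, 237.33], [2.42, 119.75], [-152.13, 152.13]. Speed limits (degrees/s): [147.25, 147.25, 180, 180, 180, 180, 180].

## Interface

Orientations are given as a 3x3 rotation matrix whose columns are the frame's x, y, z axes.
In Python, from station import arm, capture, camera_params, find_in, regions_of gives the robot as it stands. The module is installed in compiled form; this text tells all that it offers.
- The arm moves only by the shell command python3 -m handwheel 'ROWS' [OPENING] [FORCE]. ROWS is JSON, a list of rows, each a list of 6 numbers: the shift along the tool's x, y, z in units of 0.25 m (1.0 is 0.25 m), then the turn, a rotation vector about the tool's x, y, z in units of 360 degrees (1.0 is 360 degrees). A call has 1 to 5 rows; each row shifts and turns the commanded pose from where the row before left it, along the tool's axes as they then stand; what a row does not reach is not made up. A row lasts 1/10 s, in which the tool goes at most 50 mm and 8.59 degrees, less where a joint would pass 70% of its speed; a pose out of reach is approached as far as the arm can. A call with a number of a shift or a turn outside -1 to 1 is refused whole. A call with a gripper value outside its range is refused whole. OPENING is the opening, from 0 (shut) to 1 (fully open), set as the call begins (- or left out, the last holds). The fingers move at their own pace and stop on an object; FORCE is the grip in N (left out, the last holds). Time passes only in rows, so rows that do not move let the fingers close. It gives the time, the measured TCP pose, the force, the opening and the grip force at its end, in the units of the state.
- arm.get_obs(): the state, without advancing time (a new reading comes with each control period).
- capture(name): name is "side" or "top" or "wrist"; returns (picture, depth): 420x560x3 uint8, red, green, blue; 420x560 float32, m along the optical axis (not along the pixel's ray), 0 where there is no reading.
- camera_params(name): a dict with "fx", "fy", "cx", "cy" (pixels), "R" (3x3) and "t" (3): a world point X has camera coordinates R X + t. Camera axes: x right, y down, z forward; pixel columns grow to the right and rows downward; lengths in m; the calibration is good to about 2 mm. A picture is of the moment at which its call begins: read the wrist's pose just before it. camera_params takes no time and is no camera call; for the wrist camera it gives the pose at the moment of the call.
- arm.job_done(): hands the job in; it is judged then, once.
Trained networks look in the newest picture that a camera, given by its name, has taken for a name from the list of things; names that differ only in an ending like _2 or _b are one class to them, and where a whole thing is asked for, a point or a joint stands for the part that bears it (a point fixed in the world has none). Each returns a list of dicts, best first, with "score" (0 to 1); they miss things now and then, are a little off and sometimes report something else, mostly with a low value. They report only what shows in the picture. A call takes as long as a camera call. They do not tell look-alikes from the thing itself.
- find_in(target, camera): "location" ([column, row] in pixels, amid what is visible of it).
- regions_of(target, camera): "region" (420x560 bool, what is visible of it) and "location" ([column, row] in pixels, amid what is visible of it).
The state is a dict: "t": time; "q": joint angles; "qvel": joint speeds; "tau": joint torques, N m; "tool_pos": TCP position; "ee_rot": TCP orientation; "ft_force": force on the tool from outside, world axes, zero at the start; "moment": the same for the moment, N m; "finger_gap": finger opening in m; "finger_force": force on a finger pad.
Only numpy, scipy, OpenCV 4.12 (cv2) and the standard library are available. Lean on these libraries where they do the work, as an engineer would, in place of code of your own. Each camera call takes 0.05 s, during which the arm holds its last target. There are 200 camera calls.

## Task

The engraver has finished a batch: clear its catch tray, laying all the small wooden boxes in the grey tote and stacking all the round coasters flat and flush on one another in the middle of the round coaster tray. Rest the name plate on its sloped stand, brass face out, flat on the face, centred and with its long lower edge against the two lips. Only when all that is done, press the start button on the tray's control box fully in and let go, and leave the other things on the desk where they are.

Things in the scene. Friction and masses are not known exactly. Their poses are not given: they have to be found in the camera images.
- engraver: fixed laser engraver with its aluminium catch tray on the robot's side; origin on the desk under the tray's centre, x towards the machine, y along the tray. Tray inside 240 (x) x 390 (y) mm, floor 6 mm and rim 16 mm above the desk. Beyond it out-feed rollers (60 mm high, x = 128 to 278 mm), then the white machine (153 mm high, x from 280 mm)
- start_top (a point): centre of the top of the round grey start button, 34 mm across, on the small grey control box (64 x 80 mm, 32 mm high) fixed to the tray's near rim; pushed straight down
- start (a joint): travel of the start button in m: 0 out, 0.007 fully in; springs back; about 5 N to push fully in
- tote: grey open plastic tote, does not move; outside 268 (its x) x 158 (its y) x 75 (z) mm, walls and floor 4 mm thick; origin: centre of its underside, on the desk. It stands left or right of the catch tray
- coaster_tray: round flat wooden plate 108 mm across, 12 mm high, flat top without a rim, on the dark desk pad; does not move; origin: centre of its underside
- stand_face: face of the fixed wooden name plate stand on the desk pad, leaning back 25 degrees from level, looking up and to the robot. Origin: where the centre of the plate's underside belongs, 39 mm above the desk; x up the slope, y across, z out. Face: x -39 to 33, y -85 to 85 mm. At its foot two lips, 30 wide, 7 mm high, at y = -60 and 60, inner side at x = -30 mm; open between
- coaster1: round wooden coaster, a flat disc 66 mm across and 12 mm thick, about 45 g; origin: centre of its underside, z up; lies loose in the catch tray at the start. Only two or three of the three coasters are present; an absent one has no pose
- coaster2: round wooden coaster, a flat disc 66 mm across and 12 mm thick, about 45 g; origin: centre of its underside, z up; lies loose in the catch tray at the start. Only two or three of the three coasters are present; an absent one has no pose
- coaster3: round wooden coaster, a flat disc 66 mm across and 12 mm thick, about 45 g; origin: centre of its underside, z up; lies loose in the catch tray at the start. Only two or three of the three coasters are present; an absent one has no pose
- box1: small closed wooden box 92 (its x) x 58 (its y) x 30 (its z) mm, about 100 g; origin: centre of its underside; lies loose in the catch tray at the start. Only two or three of the three boxes are present; an absent one has no pose
- box2: small closed wooden box 92 (its x) x 58 (its y) x 30 (its z) mm, about 100 g; origin: centre of its underside; lies loose in the catch tray at the start. Only two or three of the three boxes are present; an absent one has no pose
- box3: small closed wooden box 92 (its x) x 58 (its y) x 30 (its z) mm, about 100 g; origin: centre of its underside; lies loose in the catch tray at the start. Only two or three of the three boxes are present; an absent one has no pose
- nameplate: wooden desk name plate 170 (its x) x 60 (its y) x 10 (z) mm with a blank brass inlay on its upper face, about 80 g; origin: centre of its underside, z towards the brass face; lies in the catch tray at the start, brass face up, long side pointing towards the machine
- mug: white mug, bystander, 80 mm across, 92 mm high; origin under its centre
- pencil_cup: pencil cup, bystander, 76 mm across, 165 mm high with its pencils; origin under its centre
- stapler: black stapler, bystander, 135 mm long, 45 mm high; origin under its centre
- phone: smartphone lying on the desk, bystander, 150 x 72 x 9 mm; origin under its centre
- wax_tin: round tin of wax on the desk pad near the coaster tray, bystander, 52 mm across, 22 mm high; origin under its centre
- notebook: red notebook, bystander, 140 x 200 x 18 mm; origin under its centre
Not all that is in view belongs to the job. Leave any green or red look-alike of the box1 alone.

How it is judged (in metres and radians):
On the way, in this order (a step that is already met when the one before it is completed fails the run):
1. all the boxes are in the tote, all the coasters stacked centred on the coaster tray, and the name plate rests on its stand (x of box1 in the frame of tote between -0.13 and 0.13 m and y of box1 in the frame of tote between -0.075 and 0.075 m and z of each of box1, box2, box3 in the frame of tote below 0.05 m and x of box2 in the frame of tote between -0.13 and 0.13 m and y of box2 in the frame of tote between -0.075 and 0.075 m and x of box3 in the frame of tote between -0.13 and 0.13 m and y of box3 in the frame of tote between -0.075 and 0.075 m and horizontal distance between each of coaster1, coaster2, coaster3 and coaster_tray below 0.008 m and angle between the z axis of each of coaster1, coaster2, coaster3 and the z axis of coaster_tray, either way round below 0.1 rad and x of nameplate in the frame of stand_face between -0.008 and 0.01 m and y of nameplate in the frame of stand_face between -0.02 and 0.02 m and z of nameplate in the frame of stand_face between -0.006 and 0.006 m and angle between the z axis of nameplate and the z axis of stand_face, either way round below 0.09 rad and angle between the y axis of nameplate and the x axis of stand_face, either way round below 0.12 rad and angle between nameplate's own z axis and vertical below 1 rad), for 0.2 s.
2. the start button is pressed fully in (value of joint start above 0.005 m), for 0.05 s.
At the end, for the whole second after the job is handed in: Boxes in the tote; coasters flat, within 8 mm of the coaster tray's centre; name plate flat on the stand's face (0.09 rad), brass out, within 20 mm of centred, lower edge within 10 mm of touching the lips, square to 0.12 rad; at rest; button pressed 5 mm after that, then out (all of step 1 and linear speed of each of coaster1, coaster2, coaster3, box1, box2, box3, nameplate below 0.02 m/s and value of joint start below 0.002 m).
It fails at once if a bystander (mug, pencil cup, stapler, phone, wax tin, notebook) is moved more than 50 mm (distance of any of mug, pencil_cup, stapler, phone, wax_tin, notebook from where it was at the start of the episode above 0.05 m).
Of coaster1, coaster2, coaster3 only 2 to 3 are there at a start; the rules pass over those that are not, and their reading is None.
Of box1, box2, box3 only 2 to 3 are there at a start; the rules pass over those that are not, and their reading is None.
At some moment in a run one of box1, box2, box3, coaster1, coaster2, coaster3 may be knocked a few centimetres aside while the robot is not near it.
Once in a run the grip may slacken for a moment while it holds something.
It also fails if it takes over 210 s, if anything falls off the work surface, if the arm or the gripper's body presses on something with over 40 N, if the wrist force passes 120 N, or if a joint passes its speed limit or range.

## Working session

There is one attempt and no reset: what is moved stays moved. The work goes in short steps, Python scripts to look and compute and a shell command to move; the robot and the scene stay as the last step left them, time stands still between calls to the robot, and variables do not carry over. Pictures are saved under pics/ and viewed, at most 14 in all, crops included, and the job is handed in when it is done.

```bash
mkdir -p pics; ls
cat > h.py <<'E'
import numpy as np, cv2
from station import arm, capture, camera_params, find_in, regions_of
def snap(cam):
    p=camera_params(cam); im,d=capture(cam); return im,d,p
def world(u,v,d,p):
    z=d; c=np.stack([(u-p['cx'])/p['fx']*z,(v-p['cy'])/p['fy']*z,z],-1)
    return (c-p['t'])@p['R']
def cloud(d,p,mask=None):
    m=d>0
    if mask is not None: m&=mask
    v,u=np.nonzero(m); return world(u,v,d[v,u],p)
def save(im,name): cv2.imwrite('pics/'+name,im[:,:,::-1])
def pix(X,p):
    c=p['R']@np.asarray(X)+p['t']; return p['fx']*c[0]/c[2]+p['cx'],p['fy']*c[1]/c[2]+p['cy']
E
python3 - <<'E'
from h import *
for c in ['top','side']:
    im,d,p=snap(c); save(im,c+'0.png'); print(c,p['R'].round(3).tolist(),p['t'].round(3),p['fx'])
    for n in ['box1','coaster1','nameplate','tote','coaster_tray','stand_face','start_top','mug','pencil_cup','stapler','phone','wax_tin','notebook','engraver']:
        for r in regions_of(n,c)[:6]:
            if r['score']<.25: continue
            m=r['region']; P=cloud(d,p,m)
            if len(P)==0: print(n,'nodepth');continue
            top=np.percentile(P[:,2],90); Q=P[abs(P[:,2]-top)<.006]
            rect=cv2.minAreaRect((Q[:,:2]*1000).astype(np.float32))
            print(n,round(r['score'],2),np.round(r['location']).astype(int),'ztop',round(top,3),'rect',np.round(rect[0]),np.round(rect[1]),round(rect[2],1),'rgb',im[m].mean(0).astype(int))
E
```

```text
pics
top [[0.026, -1.0, 0.004], [-0.988, -0.026, -0.151], [0.151, 0.0, -0.988]] [-0.034  0.491  1.42 ] 434.33121711810065
box1 0.91 [290 198] ztop 0.039 rect [552. -73.] [91. 58.] 1.1 rgb [217 179 111]
box1 0.87 [264 168] ztop 0.039 rect [660.  22.] [58. 93.] 88.6 rgb [177 136  83]
box1 0.78 [319 197] ztop 0.038 rect [ 554. -164.] [92. 56.] 3.4 rgb [235 195 116]
box1 0.77 [424 171] ztop 0.032 rect [ 669. -527.] [92. 60.] 22.5 rgb [ 21 182  60]
box1 0.75 [230 265] ztop 0.033 rect [331. 116.] [91. 58.] 28.8 rgb [235  23  13]
box1 0.61 [359 296] ztop 0.033 rect [ 244. -308.] [92. 58.] 82.0 rgb [231  22  12]
coaster1 0.87 [316 171] ztop 0.021 rect [ 663. -163.] [60. 61.] 29.0 rgb [238 198 122]
coaster1 0.7 [261 197] ztop 0.02 rect [551.  20.] [60. 62.] 1.3 rgb [181 138  84]
coaster1 0.62 [286 168] ztop 0.02 rect [663. -67.] [62. 62.] 1.1 rgb [238 199 125]
coaster1 0.26 [237 224] ztop 0.057 rect [451.  90.] [27. 29.] 12.4 rgb [160 162 166]
nameplate 0.67 [241 188] ztop 0.019 rect [598. 107.] [167.  58.] 6.3 rgb [246 216  95]
nameplate 0.43 [290 170] ztop 0.02 rect [663. -68.] [62. 59.] 1.
[... 2477 characters left out ...]
rgb [167 101  51]
stand_face 0.69 [265 161] ztop 0.053 rect [544. 370.] [174.  40.] 88.2 rgb [170 103  52]
mug 0.89 [298 151] ztop 0.091 rect [689. 365.] [80. 76.] 67.4 rgb [160 151 132]
pencil_cup 0.86 [375 262] ztop 0.113 rect [ 685. -383.] [48. 45.] 77.0 rgb [65 39 24]
stapler 0.56 [238 145] ztop 0.049 rect [457. 563.] [116.  45.] 13.6 rgb [30 25 24]
phone 0.82 [257 236] ztop 0.015 rect [362. -93.] [ 83. 149.] 83.8 rgb [102 111 107]
wax_tin 0.51 [233 162] ztop 0.031 rect [401. 409.] [50. 46.] 39.7 rgb [142 132 126]
notebook 0.67 [322 350] ztop 0.023 rect [ 426. -586.] [205. 143.] 85.7 rgb [155  29  23]
engraver 0.94 [401 196] ztop 0.157 rect [1081.  -26.] [375. 595.] 0.6 rgb [128 119 111]
```

View pics/top0.png

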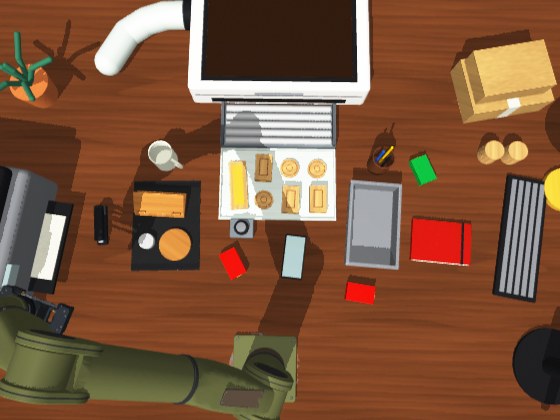

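View pics/side0.png

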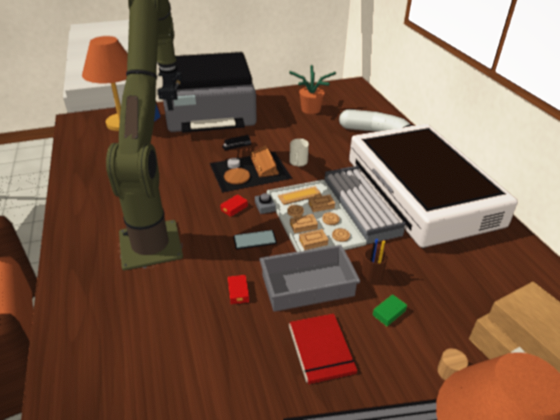

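Run:
```python
from h import *
o=arm.get_obs(); print(o['t'],o['tool_pos'],np.round(o['ee_rot'],3).tolist(),o['finger_gap'],o['ft_force'],arm.grip_point_offset)
p=camera_params('wrist'); print(p['R'].round(3).tolist(),p['t'].round(3),p['fx'])
im,d,p=snap('top'); P=cloud(d,p)
def sel(x0,x1,y0,y1,z0,z1): return P[(P[:,0]>x0)&(P[:,0]<x1)&(P[:,1]>y0)&(P[:,1]<y1)&(P[:,2]>z0)&(P[:,2]<z1)]
# stand face plane fit
Q=sel(.47,.62,.27,.47,.01,.12)
for _ in range(4):
    A=np.c_[Q[:,:2],np.ones(len(Q))]; c=np.linalg.lstsq(A,Q[:,2],rcond=None)[0]; e=A@c-Q[:,2]; Q=Q[abs(e)<max(.003,1.0*e.std())]
n=np.r_[-c[:2],1];n/=np.linalg.norm(n); print('stand n',n,np.degrees(np.arccos(n[2])),len(Q),cv2.minAreaRect((Q[:,:2]*1000).astype(np.float32)),Q.min(0),Q.max(0),c)
# control box
Q=sel(.40,.49,.02,.16,.025,.08); print('box',cv2.minAreaRect((Q[:,:2]*1000).astype(np.float32)),np.percentile(Q[:,2],[5,50,95]))
# tote
Q=sel(.35,.6,-.5,-.2,.06,.09); r=cv2.minAreaRect((Q[:,:2]*1000).astype(np.float32)); print('tote',r)
```

```text
1.5 [0.18992682 0.59544639 0.4047299 ] [[-0.953, 0.304, 0.0], [0.304, 0.953, 0.0], [0.0, 0.0, -1.0]] 0.08792088845836686 [ 0.19206631 -0.37513951  0.49379648] 0.1473
[[0.305, 0.952, -0.002], [0.903, -0.288, 0.32], [0.304, -0.099, -0.947]] [-0.624 -0.044  0.393] 305.35042016709457
stand n [-0.39185075  0.01289539  0.91993842] 23.082918593171414 593 ((520.3466796875, 372.6548767089844), (170.2838592529297, 73.43017578125), 87.91536712646484) [0.48207982 0.28728188 0.0174277 ] [0.55803605 0.45736437 0.05278566] [ 0.42595323 -0.01401767 -0.1809632 ]
box ((449.3795471191406, 90.6878433227539), (62.01845169067383, 80.62614440917969), 1.6803367137908936) [0.02654196 0.03416818 0.05593598]
tote ((475.66119384765625, -346.01165771484375), (172.6430206298828, 256.11480712890625), 87.02892303466797)
```

Top picture: plain wood boxes at (264,168), (290,198) and (319,197); coasters at (261,197), (286,168) and (316,171); name plate at (238,187). Tote at (373,225), coaster tray at (173,244), stand at (160,204), button at (241,227).
Candidates for box1: wood (264,168), (290,198), (319,197); green (424,171); red (230,265), (359,296). I choose the three wooden ones in the catch tray. The wooden discs at (490,152) and (515,152) are outside the tray, so they are not coasters for the job.
Side picture: this agrees, with the tray at (315,215), the tote at (308,275) and the stand at (264,162).

Next I move over the stand and coaster tray for a closer look.

```bash
python3 -m handwheel '[[0,0,0,0,0,-0.0164],[0,0,0,0,0,-0.0164],[0,0,0,0,0,-0.0164],[-0.145,-0.1225,0,0,0,0],[-0.145,-0.1225,0,0,0,0]]' 1 20
python3 -m handwheel '[[-0.145,-0.1225,0,0,0,0],[-0.145,-0.1225,0,0,0,0],[-0.145,-0.1225,0,0,0,0],[-0.145,-0.1225,0,0,0,0],[0,0,0,0,0,0]]'
python3 - <<'E'
from h import *
o=arm.get_obs(); print(o['t'],o['tool_pos'],np.round(o['ee_rot'],3).tolist())
E
```

```text
t: 2.05
tool_pos: [0.262, 0.5343, 0.4047]
ee_rot: [[-1.0, -0.004, -0.001], [-0.004, 1.0, 0.001], [0.001, 0.001, -1.0]]
ft_force: [1.5, -0.1, 0.1]
finger_gap: 0.0881
finger_force: 0.0
t: 2.55
tool_pos: [0.4143, 0.4054, 0.4043]
ee_rot: [[-1.0, 0.013, 0.004], [0.013, 1.0, -0.005], [-0.005, -0.005, -1.0]]
ft_force: [0.1, -1.1, -0.1]
finger_gap: 0.0884
finger_force: 0.0
2.55 [0.41430495 0.40540093 0.40434544] [[-1.0, 0.013, 0.004], [0.013, 1.0, -0.005], [-0.005, -0.005, -1.0]]
```

```bash
cat > m.py <<'E'
import sys
from h import *
def meas(cam,names,im,d,p,thr=.25):
    out=[]
    for n in names:
        for r in regions_of(n,cam)[:6]:
            if r['score']<thr: continue
            m=r['region']; P=cloud(d,p,m)
            if len(P)<20: continue
            top=np.percentile(P[:,2],70); Q=P[abs(P[:,2]-top)<.005]
            (c,s,a)=cv2.minAreaRect((Q[:,:2]*1000).astype(np.float32))
            if s[0]<s[1]: a+=90
            a=(a+90)%180-90
            (cc,rad)=cv2.minEnclosingCircle((Q[:,:2]*1000).astype(np.float32))
            print(n,round(r['score'],2),np.round(r['location']).astype(int),'ztop %.4f'%np.median(Q[:,2]),'rect',np.round(c,1),np.round(s,1),'long@%.1f'%a,'circ',np.round(cc,1),round(rad,1),'rgb',im[m].mean(0).astype(int))
if __name__=='__main__':
    cam=sys.argv[1]; im,d,p=snap(cam)
    if sys.argv[2]!='-': save(im,sys.argv[2])
    np.savez('/tmp/last.npz',im=im,d=d,**p)
    meas(cam,sys.argv[3:],im,d,p)
    o=arm.get_obs(); print(round(o['t'],2),o['tool_pos'].round(4),o['ee_rot'].round(3).tolist())
E
python3 m.py wrist w1.png coaster_tray stand_face wax_tin start_top
python3 - <<'E'
from h import *
f=np.load('/tmp/last.npz'); d=f['d'];p=f
P=cloud(d,p)
def fit(Q,k=6):
    for _ in range(k):
        A=np.c_[Q[:,:2],np.ones(len(Q))]; c=np.linalg.lstsq(A,Q[:,2],rcond=None)[0]; e=A@c-Q[:,2]; Q=Q[abs(e)<max(.0015,1.2*e.std())]
    n=np.r_[-c[:2],1];n/=np.linalg.norm(n); return c,n,Q
def sel(x0,x1,y0,y1,z0,z1): return P[(P[:,0]>x0)&(P[:,0]<x1)&(P[:,1]>y0)&(P[:,1]<y1)&(P[:,2]>z0)&(P[:,2]<z1)]
Q=sel(.505,.55,.31,.43,.02,.08); c,n,Q=fit(Q); print('n',n,np.degrees(np.arccos(n[2])),len(Q))
x=np.r_[-n[0],-n[1],0]; 
xs=np.cross(np.cross(n,[0,0,1]),n)*1; xs/=np.linalg.norm(xs); ys=np.cross(n,xs)
Q=sel(.46,.62,.25,.5,.01,.1); h=(Q@n)-(np.array([.53,.37,c@[.53,.37,1]])@n)
F=Q[abs(h)<.003]; L=Q[(h>.004)&(h<.012)&(Q[:,0]<.51)]
o=np.array([.53,.37,c@[.53,.37,1]])
for nm,S in(('face',F),('lips',L)):
    print(nm,len(S),'x',np.percentile((S-o)@xs,[.5,2,50,98,99.5]).round(4),'y',np.percentile((S-o)@ys,[.5,2,50,98,99.5]).round(4))
print(o,xs,ys)
Q=sel(.40,.47,.36,.38,-.02,.03);print('pad z',np.median(Q[:,2]))
E
```

```text
coaster_tray 0.77 [201 156] ztop 0.0158 rect [393.8 313.9] [106.1 107.2] long@-87.4 circ [393.3 313.6] 54.1 rgb [234 172  95]
stand_face 0.91 [256 260] ztop 0.0444 rect [544.8 376. ] [159.   40.3] long@89.1 circ [539.3 376. ] 80.5 rgb [242 191 104]
wax_tin 0.67 [284 162] ztop 0.0256 rect [401.7 408.8] [50.7 50.8] long@-45.0 circ [401.7 409. ] 25.8 rgb [238 238 237]
start_top 0.66 [ 13 218] ztop 0.0559 rect [453.9  93.4] [28.4 32.8] long@-12.5 circ [453.6  90.9] 17.3 rgb [172 173 176]
2.8 [0.406  0.4132 0.4049] [[-1.0, -0.003, -0.001], [-0.003, 1.0, 0.001], [0.001, 0.001, -1.0]]
n [-0.42165744  0.0151195   0.90662915] 24.95639683245502 3325
face 6927 x [-0.0397 -0.0387 -0.0031  0.0304  0.0314] y [-0.0804 -0.0734  0.0049  0.0829  0.0854]
lips 249 x [-0.0383 -0.0382 -0.0345 -0.0316 -0.0314] y [-0.0734 -0.0721  0.0474  0.0742  0.0754]
[0.53       0.37       0.04004336] [ 0.90604686 -0.0324884   0.42192842] [ 3.58342816e-02  9.99357746e-01 -1.73472348e-18]
pad z 0.003803062066287205
```

View pics/w1.png

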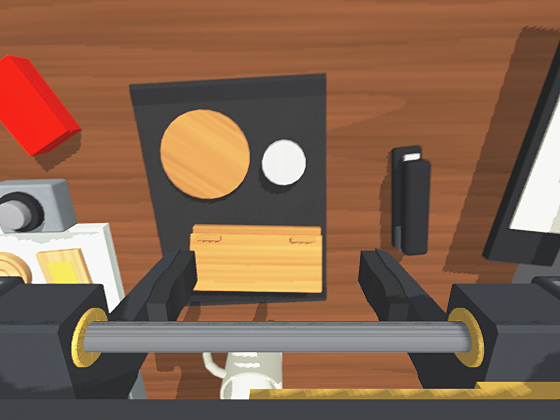

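The wrist picture shows the coaster tray at (205,153) and the wax tin at (284,162). The stand is at (256,262), its lips at (208,238) and (303,240), with the button at left (18,215). Next I go over the catch tray.

```bash
python3 -m handwheel '[[-0.06,-0.165,0,0,0,0],[-0.06,-0.165,0,0,0,0],[-0.06,-0.165,0,0,0,0],[-0.06,-0.165,0,0,0,0],[-0.06,-0.165,0,0,0,0]]' >/dev/null
python3 -m handwheel '[[-0.06,-0.165,0,0,0,0],[-0.06,-0.165,0,0,0,0],[-0.06,-0.165,0,0,0,0],[-0.06,-0.165,0,0,0,0],[-0.06,-0.165,0,0,0,0]]'>/dev/null
python3 -m handwheel '[[0,0,0,0,0,0],[0,0,0,0,0,0],[0,0,0,0,0,0]]'
python3 m.py wrist w2.png box1 coaster1 nameplate start_top tote
```

```text
t: 4.1
tool_pos: [0.5573, 0.0021, 0.4048]
ee_rot: [[-1.0, -0.005, -0.0], [-0.005, 1.0, 0.002], [0.0, 0.002, -1.0]]
ft_force: [-0.6, -0.1, 0.6]
finger_gap: 0.0879
finger_force: 0.0
box1 0.83 [138 177] ztop 0.0370 rect [ 559.5 -166.1] [92.2 58. ] long@0.8 circ [ 559.9 -166. ] 53.2 rgb [127  98  65]
box1 0.81 [215 172] ztop 0.0369 rect [555.9 -73.5] [58.2 92. ] long@-1.5 circ [555.5 -73.8] 52.9 rgb [177 137  90]
box1 0.67 [291 256] ztop 0.0366 rect [664.7  21.6] [58.2 92.3] long@-1.5 circ [664.3  21.6] 52.8 rgb [177 137  88]
box1 0.55 [389   4] ztop 0.0301 rect [381.8 120.9] [32.8 13.4] long@89.3 circ [375.7 121. ] 16.4 rgb [136  21  19]
box1 0.55 [540 150] ztop 0.0439 rect [542.9 303. ] [38.8 37.3] long@2.8 circ [542.4 304.8] 25.4 rgb [157 105  58]
box1 0.52 [540  39] ztop 0.0150 rect [411.  284.6] [88.4 44.8] long@16.4 circ [409.1 291.1] 46.8 rgb [152 102  56]
coaster1 0.83 [289 171] ztop 0.0188 rect [555.   18.4] [64.9 64. ] long@1.1 circ [555.3  18.2] 33.1 rgb [180 138  90]
coaster1 0.67 [227 256] ztop 0.0189 rect [668.3 -66.9] [64.3 63.8] long@0.9 circ [668.4 -67.4] 33.0 rgb [178 137  88]
coaster1 0.58 [149 247] ztop 0.0191 rect [ 660.4 -169.5] [44.2 65.7] long@-50.8 circ [ 668.2 -162.9] 33.0 rgb [162 125  81]
nameplate 0.67 [355 198] ztop 0.0166 rect [604.6 107.3] [170.   60.3] long@5.2 circ [604.1 105.4] 88.1 rgb [192 149  77]
start_top 0.62 [363  82] ztop 0.0554 rect [454.3  88.8] [31.7 31.8] long@-62.7 circ [454.1  89.4] 16.7 rgb [117 117 119]
tote 0.57 [ 25 132] ztop 0.0541 rect [ 501.3 -269.5] [ 48.4 227.8] long@-15.8 circ [ 496.8 -285.6] 114.1 rgb [77 77 78]
4.4 [5.575e-01 3.000e-04 4.048e-01] [[-1.0, -0.002, -0.0], [-0.002, 1.0, 0.0], [0.0, 0.0, -1.0]]
```

View pics/w2.png

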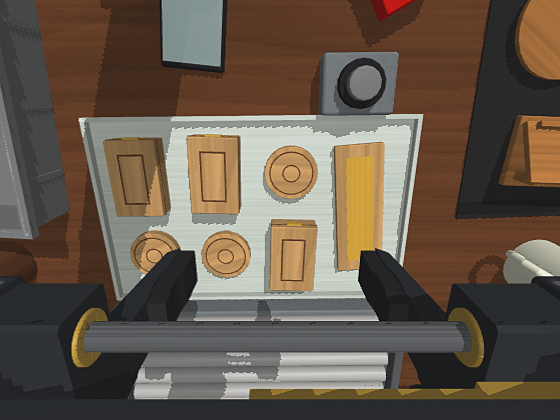

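The wrist picture shows three plain wooden boxes at (137,177), (214,174) and (292,257), and three coasters at (155,252), (226,255) and (291,172). The plate is at (357,205) and the button at (363,83), and no look-alikes lie in the tray. Candidates are confirmed. I take the name plate first.

```bash
python3 -m handwheel '[[-0.0627,0.1427,0,0,0,0],[-0.0627,0.1427,0,0,0,0],[-0.0627,0.1427,0,0,0,-0.0144],[0,0,0.15,0,0,0],[0,0,0.15,0,0,0]]' 0.8 20 >/dev/null
python3 -m handwheel '[[0,0,0.15,0,0,0],[0,0,0.15,0,0,0],[0,0,0.15,0,0,0],[0,0,0.09,0,0,0],[0,0,0,0,0,0]]' >/dev/null
python3 -m handwheel '[[0,0,0,0,0,0],[0,0,0,0,0,0],[0,0,0,0,0,0]]'
```

```text
t: 5.7
tool_pos: [0.6053, 0.1066, 0.1964]
ee_rot: [[-0.996, -0.091, 0.003], [-0.091, 0.996, 0.001], [-0.003, 0.001, -1.0]]
ft_force: [-0.2, 1.1, 0.5]
finger_gap: 0.0707
finger_force: 0.0
```

```bash
python3 -m handwheel '[[0,0,0.045,0,0,0],[0,0,0.045,0,0,0],[0,0,0,0,0,0],[0,0,0,0,0,0]]'
python3 -m handwheel '[[0,0,0,0,0,0],[0,0,0,0,0,0],[0,0,0,0,0,0],[0,0,0,0,0,0],[0,0,0,0,0,0]]' 0 35
python3 -m handwheel '[[0,0,0,0,0,0],[0,0,0,0,0,0],[0,0,-0.1,0,0,0],[0,0,-0.1,0,0,0],[0,0,0,0,0,0]]'
```

```text
t: 6.1
tool_pos: [0.6049, 0.1065, 0.1725]
ee_rot: [[-0.996, -0.091, 0.001], [-0.091, 0.996, 0.0], [-0.001, 0.0, -1.0]]
ft_force: [-1.6, -0.0, 7.7]
finger_gap: 0.0708
finger_force: 4.1
t: 6.6
tool_pos: [0.6051, 0.1065, 0.1725]
ee_rot: [[-0.996, -0.091, 0.002], [-0.091, 0.996, 0.0], [-0.002, 0.0, -1.0]]
ft_force: [0.4, -0.7, 7.5]
finger_gap: 0.0598
finger_force: 36.0
t: 7.1
tool_pos: [0.6057, 0.1066, 0.2241]
ee_rot: [[-0.996, -0.09, 0.004], [-0.09, 0.996, 0.001], [-0.004, 0.001, -1.0]]
ft_force: [0.1, 0.3, -0.7]
finger_gap: 0.0599
finger_force: 35.0
```

```bash
python3 -m handwheel '[[0,0,-0.16,0,0,0],[0,0,-0.16,0,0,0],[0,0,-0.16,0,0,0],[0.0839,0.1614,0,0,0,0],[0.0839,0.1614,0,0,0,0]]' >/dev/null
python3 -m handwheel '[[0.0839,0.1614,0,0,0,0],[0.0839,0.1614,0,0,0,0],[0.0839,0.1614,0,0,0,0],[0.0839,0.1614,0,0,0,0],[0.0839,0.1614,0,0,0,0]]' >/dev/null
python3 -m handwheel '[[0,0,0,0,0,0],[0,0,0,0,0,0],[0,0,0,0,0,0]]'
python3 -c "
from h import *
print(arm.get_obs()['q'])"
```

```text
t: 8.4
tool_pos: [0.4336, 0.3728, 0.3411]
ee_rot: [[-0.996, -0.089, -0.0], [-0.089, 0.996, -0.003], [0.001, -0.003, -1.0]]
ft_force: [0.2, 0.0, -0.4]
finger_gap: 0.0593
finger_force: 35.0
[-35.5472264   40.82055792 -16.64591465 102.43430954  17.29841198
  39.38379203  33.23642623]
```

```bash
python3 -m handwheel '[[0,0,0,0,0,-0.023],[0,0,0,0,0,-0.023],[0,0,0,0,0,-0.023],[0,0,0,0,0,-0.023],[0,0,0,0,0,-0.023]]' >/dev/null
python3 -m handwheel '[[0,0,0,0,0,-0.023],[0,0,0,0,0,-0.023],[0,0,0,0,0,-0.023],[0,0,0,0,0,-0.023],[0,0,0,0,0,-0.023]]' >/dev/null
python3 -m handwheel '[[0,0,0,0.0231,0,0],[0,0,0,0.0231,0,0],[0,0,0,0.0231,0,0],[0,0,0,0,0,0],[0,0,0,0,0,0]]'
cat > g.py <<'E'
# prints tool-frame shift (units) and rotvec (turns) to a goal pose
import sys
from h import *
from scipy.spatial.transform import Rotation as Ro
def to(pos,R=None):
    o=arm.get_obs(); E=o['ee_rot']; u,_,v=np.linalg.svd(E); E=u@v
    s=E.T@(np.asarray(pos)-o['tool_pos'])/.25
    r=np.zeros(3) if R is None else Ro.from_matrix(E.T@R).as_rotvec()/(2*np.pi)
    print('t',round(o['t'],2),'pos',o['tool_pos'].round(4),'gap',round(o['finger_gap'],4),'F',o['ft_force'].round(1),'SHIFT',s.round(4),'mm',(np.linalg.norm(s)*250).round(1),'TURN',r.round(4))
def down(yaw): # yaw of tool y minus 90, deg
    a=np.radians(yaw); return np.array([[-np.cos(a),-np.sin(a),0],[-np.sin(a),np.cos(a),0],[0,0,-1]])
O=np.array([.5288,.3707,.0395]); N=np.array([-.4217,.0151,.9066]); N/=np.linalg.norm(N)
XS=np.array([.90605,-.03249,.42193]); XS-=N*(XS@N); XS/=np.linalg.norm(XS)
def plate(x,h): # option B
    R=np.stack([np.cross(-XS,-N),-XS,-N],1); return O+XS*x+N*(.166+h),R
E
python3 - <<'E'
from g import *
to(*plate(.004,.06)); to(*plate(.004,.008))
im,d,p=snap('side'); save(cv2.resize(im[90:250,150:350],(800,640))[:600],'s1.png')
print(arm.get_obs()['ee_rot'].round(3).tolist())
E
```

```text
t: 9.9
tool_pos: [0.4331, 0.3736, 0.3419]
ee_rot: [[-0.036, -0.908, 0.418], [-0.999, 0.032, -0.017], [0.002, -0.418, -0.908]]
ft_force: [-0.4, 0.5, -0.8]
finger_gap: 0.06
finger_force: 3.5
t 9.9 pos [0.4331 0.3736 0.3419] gap 0.06 F [-0.4  0.5 -0.8] SHIFT [-0.003   0.1455  0.3549] mm 95.9 TURN [ 0.0007 -0.0003  0.0001]
t 9.9 pos [0.4331 0.3736 0.3419] gap 0.06 F [-0.4  0.5 -0.8] SHIFT [-0.0034  0.1446  0.5629] mm 145.3 TURN [ 0.0007 -0.0003  0.0001]
[[-0.037, -0.908, 0.418], [-0.999, 0.033, -0.016], [0.001, -0.418, -0.908]]
```

View pics/s1.png

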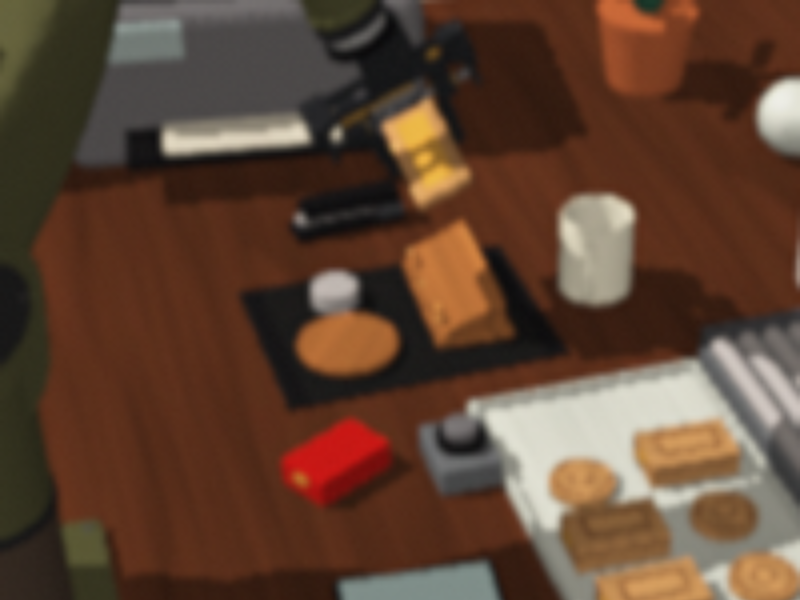

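The side crop shows the plate held at (425,150), brass out, above the stand at (455,280). The grip force dropped to 3.5 N, so the grip slackened. I let it recover and then measure the plate in the hand.

```bash
python3 -m handwheel '[[0,0,0,0,0,0],[0,0,0,0,0,0],[0,0,0,0,0,0],[0,0,0,0,0,0]]' 0 35
cat > pl.py <<'E'
from g import *
def platecloud(cam):
    im,d,p=snap(cam); r=[x for x in regions_of('nameplate',cam)]
    for x in r[:3]: 
        P=cloud(d,p,x['region']); 
        if len(P)>20: print(cam,round(x['score'],2),x['location'],P.mean(0).round(3),len(P))
    return im,d,p,r
if __name__=='__main__':
    o=arm.get_obs();E=o['ee_rot'];T=o['tool_pos']
    for cam in ['side','top','wrist']:
        im,d,p,r=platecloud(cam)
        P=cloud(d,p); L=(P-T)@E; m=(abs(L[:,0])<.1)&(abs(L[:,1])<.033)&(L[:,2]>.13)&(L[:,2]<.19)
        L=L[m]; print(cam,len(L))
        if len(L)<50: continue
        A=np.c_[L[:,:2],np.ones(len(L))]
        for _ in range(4):
            c=np.linalg.lstsq(A,L[:,2],rcond=None)[0]; e=A@c-L[:,2]; k=abs(e)<max(.002,1.5*e.std()); L,A=L[k],A[k]
        print('  z=ax+by+c',c.round(4),len(L),'x',np.percentile(L[:,0],[1,99]).round(4),'y',np.percentile(L[:,1],[1,99]).round(4))
E
python3 pl.py
```

```text
t: 10.35
tool_pos: [0.4332, 0.374, 0.3421]
ee_rot: [[-0.036, -0.907, 0.42], [-0.999, 0.033, -0.015], [-0.0, -0.42, -0.908]]
ft_force: [-0.2, 0.5, -0.4]
finger_gap: 0.0596
finger_force: 35.0
side 0.53 [258.4, 130.2] [0.499 0.369 0.199] 330
side 0.51 [309.3, 279.7] [ 0.478 -0.34   0.034] 4764
side 349
  z=ax+by+c [-0.0077 -0.0023  0.1536] 202 x [-0.0855  0.0903] y [-0.0308  0.0275]
top 0.75 [159.1, 206.6] [0.496 0.337 0.2  ] 586
top 0.41 [264.6, 165.3] [0.658 0.021 0.033] 472
top 595
  z=ax+by+c [-0.002  -0.0111  0.1556] 326 x [-0.0823  0.0849] y [-0.0257  0.0316]
wrist 0.63 [279.1, 215.4] [0.497 0.347 0.201] 31068
wrist 0.19 [36.4, 79.0] [0.933 0.319 0.06 ] 14578
wrist 32935
  z=ax+by+c [-0.0022 -0.0005  0.1555] 31497 x [-0.0742  0.0844] y [-0.029   0.0295]
```

```bash
python3 -m handwheel '[[0,0.036,0.14,0,0,0],[0,0.036,0.14,0,0,0],[0,0.036,0.14,0,0,0],[-0.003,0.036,0.14,0.0003,0,0],[0,0,0,0,0,0]]'>/dev/null
python3 -m handwheel '[[0,0,0,0,0,0],[0,0,0,0,0,0],[0,0,0,0,0,0]]'
python3 -c "
from g import *
to(*plate(.004,.0)); to(*plate(-.001,0))"
```

```text
t: 11.45
tool_pos: [0.4592, 0.3747, 0.2022]
ee_rot: [[-0.035, -0.905, 0.424], [-0.999, 0.033, -0.013], [-0.002, -0.424, -0.906]]
ft_force: [-0.1, -0.5, -0.1]
finger_gap: 0.0596
finger_force: 35.0
t 11.45 pos [0.4592 0.3747 0.2022] gap 0.0596 F [-0.1 -0.5 -0.1] SHIFT [0.0063 0.006  0.0434] mm 11.1 TURN [-0.0004  0.0004 -0.    ]
t 11.45 pos [0.4592 0.3747 0.2022] gap 0.0596 F [-0.1 -0.5 -0.1] SHIFT [0.0063 0.026  0.0433] mm 12.7 TURN [-0.0004  0.0004 -0.    ]
```

```bash
python3 -m handwheel '[[0.006,0.006,0.018,0,0,0],[0,0,0.014,0,0,0],[0,0,0.008,0,0,0],[0,0,0,0,0,0],[0,0,0,0,0,0]]'
python3 -m handwheel '[[0,0.01,0,0,0,0],[0,0.01,0,0,0,0],[0,0,0,0,0,0],[0,0,0,0,0,0]]'
python3 -c "
from g import *
to(*plate(.004,.0)); to(*plate(-.001,0))"
```

```text
t: 11.95
tool_pos: [0.4617, 0.3724, 0.1911]
ee_rot: [[-0.035, -0.906, 0.423], [-0.999, 0.032, -0.015], [-0.0, -0.423, -0.906]]
ft_force: [-3.1, -2.2, 8.4]
finger_gap: 0.0597
finger_force: 37.5
t: 12.35
tool_pos: [0.4597, 0.3725, 0.1904]
ee_rot: [[-0.037, -0.903, 0.429], [-0.999, 0.034, -0.015], [-0.001, -0.429, -0.903]]
ft_force: [1.0, -1.0, 11.8]
finger_gap: 0.0599
finger_force: 42.9
t 12.35 pos [0.4597 0.3725 0.1904] gap 0.0599 F [ 1.  -1.  11.8] SHIFT [-0.0025 -0.012  -0.0001] mm 3.1 TURN [-0.0013 -0.     -0.0002]
t 12.35 pos [0.4597 0.3725 0.1904] gap 0.0599 F [ 1.  -1.  11.8] SHIFT [-0.0025  0.008  -0.0003] mm 2.1 TURN [-0.0013 -0.     -0.0002]
```

```bash
python3 -m handwheel '[[0,0,0,0,0,0],[0,0,0,0,0,0],[0,0,0,0,0,0],[0,0,-0.02,0,0,0],[0,0,-0.06,0,0,0]]' 0.78 35
python3 -m handwheel '[[0,0,-0.16,0,0,0],[0,0,-0.18,0,0,0],[0,0,-0.18,0,0,0],[0,0,0,0,0,0],[0,0,0,0,0,0]]'
python3 - <<'E'
from g import *
def meas(cam):
    im,d,p=snap(cam); P=cloud(d,p); S=P-O; Y=np.cross(N,XS); L=np.stack([S@XS,S@Y,S@N],1)
    m=(abs(L[:,0])<.05)&(abs(L[:,1])<.1)&(L[:,2]>.006)&(L[:,2]<.016); L=L[m]
    A=np.c_[L[:,:2],np.ones(len(L))]; c=np.linalg.lstsq(A,L[:,2],rcond=None)[0]
    print(cam,len(L),c.round(4),cv2.minAreaRect((L[:,:2]*1000).astype(np.float32)))
for c in ['wrist','top']: meas(c)
to([.44,.37,.40],down(0))
E
```

```text
t: 12.85
tool_pos: [0.449, 0.3725, 0.2058]
ee_rot: [[-0.036, -0.906, 0.421], [-0.999, 0.032, -0.016], [0.001, -0.421, -0.907]]
ft_force: [-0.5, -0.0, 0.2]
finger_gap: 0.0684
finger_force: 0.0
t: 13.35
tool_pos: [0.3937, 0.3751, 0.3249]
ee_rot: [[-0.034, -0.906, 0.423], [-0.999, 0.031, -0.013], [-0.001, -0.423, -0.906]]
ft_force: [0.0, -1.4, 0.1]
finger_gap: 0.0685
finger_force: 0.0
wrist 10721 [0.0112 0.0002 0.0099] ((-2.319957733154297, -1.2759933471679688), (68.80519104003906, 170.0801544189453), 0.10170966386795044)
top 558 [ 0.0117 -0.0055  0.0103] ((-5.415496826171875, -2.0382461547851562), (168.18142700195312, 69.06927490234375), 89.89517211914062)
t 13.45 pos [0.3943 0.3744 0.3231] gap 0.0687 F [-0.6 -0.2 -0.6] SHIFT [ 0.0115 -0.2957 -0.2015] mm 89.5 TURN [-0.0553  0.0529  0.2402]
```

The plate lies flat: 0.6° off the face, 1 mm off centre, 0.1° off square, and about 2 mm up from the lips. Boxes next.

```bash
python3 -m handwheel '[[0,0,0,-0.0231,0,0],[0,0,0,-0.0231,0,0],[0,0,-0.15,-0.0231,0,0],[0,0,-0.15,0,0,0.0222],[0,0,0,0,0,0.0222]]' 0.8 30 >/dev/null
python3 -m handwheel '[[0,0,0,0,0,0.0222],[0,0,0,0,0,0.0222],[0,0,0,0,0,0.0222],[0,0,0,0,0,0.0222],[0,0,0,0,0,0.0222]]' >/dev/null
python3 -m handwheel '[[0,0,0,0,0,0.0222],[0,0,0,0,0,0.0222],[0,0,0,0,0,0.0222],[0,0,0,0,0,0.0222],[0,0,0,0,0,0]]'>/dev/null
python3 -c "
from g import *
to([.5575,-.12,.38],down(0))"
```

```text
t 14.95 pos [0.3866 0.3747 0.3948] gap 0.0708 F [ 0.9  0.4 -0.1] SHIFT [-0.6852 -1.9761  0.107 ] mm 523.6 TURN [-0.0015  0.0068 -0.0004]
```

```bash
python3 -m handwheel '[[0,0,0,-0.0015,0.0068,0],[-0.057,-0.165,0.005,0,0,0],[-0.057,-0.165,0.005,0,0,0],[-0.057,-0.165,0.005,0,0,0],[-0.057,-0.165,0.005,0,0,0]]' >/dev/null
python3 -m handwheel '[[-0.057,-0.165,0.005,0,0,0],[-0.057,-0.165,0.005,0,0,0],[-0.057,-0.165,0.005,0,0,0],[-0.057,-0.165,0.005,0,0,0],[-0.057,-0.165,0.005,0,0,0]]' >/dev/null
python3 -m handwheel '[[-0.057,-0.165,0.005,0,0,0],[-0.057,-0.165,0.005,0,0,0],[-0.057,-0.165,0.005,0,0,0],[0,0,0,0,0,0],[0,0,0,0,0,0]]'>/dev/null
python3 m.py wrist - box1 coaster1 tote
python3 -c "
from g import *
to([.5595,-.166,.22],down(.8));
f=np.load('/tmp/last.npz');P=cloud(f['d'],f);Q=P[(P[:,0]>.3)&(P[:,0]<.65)&(P[:,1]>-.47)&(P[:,1]<-.24)&(P[:,2]>.07)&(P[:,2]<.08)];print('tote',cv2.minAreaRect((Q[:,:2]*1000).astype(np.float32)),len(Q))"
```

```text
box1 0.93 [236 185] ztop 0.0368 rect [ 559.7 -166.6] [92.2 58.2] long@0.4 circ [ 559.8 -166.6] 53.0 rgb [160 124  81]
box1 0.89 [399 253] ztop 0.0364 rect [662.5  21.3] [57.9 87.6] long@-1.0 circ [662.9  21.5] 51.2 rgb [177 138  89]
box1 0.72 [517   2] ztop 0.0238 rect [385.8 113.2] [15.8  8.6] long@78.3 circ [382.9 113.8] 8.0 rgb [108  20  18]
coaster1 0.82 [398 180] ztop 0.0186 rect [555.3  18.1] [65.4 64.2] long@75.6 circ [555.2  18.5] 33.2 rgb [183 141  92]
coaster1 0.76 [244 266] ztop 0.0188 rect [ 668.2 -163. ] [64.7 65.4] long@-16.8 circ [ 668.1 -162.6] 33.3 rgb [183 142  93]
coaster1 0.64 [327 286] ztop 0.0186 rect [699.7 -59.1] [65.9 52.1] long@12.3 circ [698.3 -52.9] 33.0 rgb [180 140  93]
tote 0.87 [ 71 128] ztop 0.0264 rect [ 489.4 -343.9] [158.5 231.1] long@-4.8 circ [ 491.  -343.7] 137.7 rgb [106 107 108]
16.65 [ 0.5565 -0.1183  0.3799] [[-1.0, -0.003, 0.001], [-0.003, 1.0, 0.004], [-0.001, 0.004, -1.0]]
t 16.65 pos [ 0.5565 -0.1183  0.3799] gap 0.0704 F [-0.   0.1 -0.3] SHIFT [-0.011  -0.1936  0.6389] mm 166.9 TURN [ 0.0007  0.0001 -0.0018]
tote ((501.8797302246094, -331.6148681640625), (138.99301147460938, 225.70294189453125), 86.62974548339844) 5100
```

Coaster (668,-67) has been knocked to about (698,-53); I'll re-measure it later. Now I pick up box C.

```bash
python3 -m handwheel '[[-0.003,-0.0484,0.13,0,0,-0.0018],[-0.003,-0.0484,0.13,0,0,0],[-0.003,-0.0484,0.13,0,0,0],[-0.003,-0.0484,0.13,0,0,0],[0,0,0.11,0,0,0]]' 0.8 30 >/dev/null
python3 -m handwheel '[[0,0,0.1,0,0,0],[0,0,0.07,0,0,0],[0,0,0,0,0,0],[0,0,0,0,0,0]]'
python3 -m handwheel '[[0,0,0,0,0,0],[0,0,0,0,0,0],[0,0,0,0,0,0],[0,0,0,0,0,0],[0,0,0,0,0,0]]' 0 30
python3 -m handwheel '[[0,0,0,0,0,0],[0,0,-0.12,0,0,0],[0,0,-0.16,0,0,0],[0,0,-0.16,0,0,0],[0,0,0,0,0,0]]'
python3 -c "
from g import *
to([.412,-.343,.30],down(-3));to([.412,-.343,.185],down(-3))"
```

```text
t: 17.55
tool_pos: [0.5606, -0.1667, 0.1804]
ee_rot: [[-1.0, -0.012, 0.001], [-0.012, 1.0, 0.004], [-0.002, 0.004, -1.0]]
ft_force: [-0.2, 0.7, 0.1]
finger_gap: 0.0702
finger_force: 0.0
t: 18.05
tool_pos: [0.5609, -0.1675, 0.1813]
ee_rot: [[-1.0, -0.011, 0.004], [-0.011, 1.0, 0.003], [-0.004, 0.003, -1.0]]
ft_force: [-0.6, 1.4, 6.7]
finger_gap: 0.058
finger_force: 30.0
t: 18.55
tool_pos: [0.5619, -0.1686, 0.2951]
ee_rot: [[-1.0, -0.009, 0.011], [-0.009, 1.0, 0.001], [-0.011, 0.001, -1.0]]
ft_force: [0.5, -0.2, -1.6]
finger_gap: 0.0579
finger_force: 30.0
t 18.55 pos [ 0.5619 -0.1686  0.2951] gap 0.0579 F [ 0.5 -0.2 -1.6] SHIFT [ 0.6058 -0.6917 -0.0271] mm 230.0 TURN [0.0002 0.0017 0.0098]
t 18.55 pos [ 0.5619 -0.1686  0.2951] gap 0.0579 F [ 0.5 -0.2 -1.6] SHIFT [ 0.6109 -0.6923  0.4329] mm 254.9 TURN [0.0002 0.0017 0.0098]
```

```bash
python3 -m handwheel '[[0.121,-0.138,0,0,0,0.0098],[0.121,-0.138,0,0,0,0],[0.121,-0.138,0,0,0,0],[0.121,-0.138,0,0,0,0],[0.121,-0.138,0,0,0,0]]' >/dev/null
python3 -m handwheel '[[0,0,0,0,0,0],[0,0,0,0,0,0],[0,0,0,0,0,0]]' >/dev/null
python3 -c "
from g import *
to([.415,-.343,.183],down(-3))"
```

```text
t 19.35 pos [ 0.4032 -0.3335  0.289 ] gap 0.0575 F [ 0.8 -0.3 -1.4] SHIFT [-0.048  -0.0375  0.4239] mm 107.1 TURN [0.0007 0.0003 0.0004]
```

```bash
python3 -m handwheel '[[-0.048,-0.0375,0.1,0,0,0],[0,0,0.12,0,0,0],[0,0,0.12,0,0,0],[0,0,0.084,0,0,0],[0,0,0,0,0,0]]' >/dev/null
python3 -m handwheel '[[0,0,0,0,0,0],[0,0,0,0,0,0]]'
python3 -m handwheel '[[0,0,0,0,0,0],[0,0,0,0,0,0],[0,0,-0.12,0,0,0],[0,0,-0.18,0,0,0],[0,0,-0.18,0,0,0]]' 0.8 30
python3 -c "
from g import *
to([.5575,-.0735,.30],down(-.5))"
```

```text
t: 20.05
tool_pos: [0.4148, -0.3436, 0.1842]
ee_rot: [[-0.999, 0.05, 0.003], [0.05, 0.999, 0.003], [-0.003, 0.003, -1.0]]
ft_force: [0.1, -0.1, -0.1]
finger_gap: 0.058
finger_force: 30.0
t: 20.55
tool_pos: [0.4134, -0.3444, 0.3048]
ee_rot: [[-0.999, 0.051, 0.001], [0.051, 0.999, 0.004], [-0.0, 0.004, -1.0]]
ft_force: [0.5, -0.3, -0.2]
finger_gap: 0.0706
finger_force: 0.0
t 20.55 pos [ 0.4134 -0.3444  0.3048] gap 0.0706 F [ 0.5 -0.3 -0.2] SHIFT [-0.5199  1.1116  0.0236] mm 306.8 TURN [ 0.0006  0.0001 -0.0068]
```

```bash
python3 -m handwheel '[[0,0,0,0,0,-0.0068],[-0.082,0.155,0,0,0,0],[-0.082,0.155,0,0,0,0],[-0.082,0.155,0,0,0,0],[-0.082,0.155,0,0,0,0]]' >/dev/null
python3 -m handwheel '[[-0.082,0.155,0,0,0,0],[-0.082,0.155,0,0,0,0],[-0.082,0.155,0,0,0,0],[0,0,0,0,0,0],[0,0,0,0,0,0]]' >/dev/null
python3 m.py wrist - box1 coaster1
python3 -c "
from g import *
to([.5565,-.0738,.18],down(-1.2))"
```

```text
box1 0.88 [275 192] ztop 0.0367 rect [555.4 -73.4] [58.1 93. ] long@-1.2 circ [555.6 -73.3] 52.8 rgb [168 130  84]
box1 0.73 [390 275] ztop 0.0362 rect [646.6  18.4] [37.  82.1] long@-54.4 circ [650.3  21. ] 41.8 rgb [148 116  75]
coaster1 0.62 [212 303] ztop 0.0188 rect [ 672.3 -139.8] [18.9 47.4] long@-24.2 circ [ 668.7 -147.7] 23.7 rgb [151 117  77]
coaster1 0.61 [297 308] ztop 0.0186 rect [679.6 -52.2] [63.5 29.4] long@89.9 circ [690.7 -52.2] 31.8 rgb [148 115  76]
coaster1 0.56 [376 191] ztop 0.0187 rect [555.1  17.9] [65.1 64.5] long@5.6 circ [555.1  18.2] 33.3 rgb [165 128  84]
21.7 [ 0.5588 -0.0764  0.304 ] [[-1.0, 0.011, 0.0], [0.011, 1.0, 0.002], [-0.0, 0.002, -1.0]]
t 21.7 pos [ 0.5588 -0.0764  0.304 ] gap 0.0709 F [-0.2  0.1  0.1] SHIFT [0.0095 0.0094 0.4961] mm 124.1 TURN [ 0.0003 -0.      0.0016]
```

```bash
python3 -m handwheel '[[0.0095,0.0094,0.12,0,0,0.0016],[0,0,0.14,0,0,0],[0,0,0.14,0,0,0],[0,0,0.096,0,0,0],[0,0,0,0,0,0]]' 0.8 30 >/dev/null
python3 -m handwheel '[[0,0,0,0,0,0],[0,0,0,0,0,0]]'
python3 -m handwheel '[[0,0,0,0,0,0],[0,0,0,0,0,0],[0,0,0,0,0,0],[0,0,0,0,0,0],[0,0,0,0,0,0]]' 0 30
python3 -m handwheel '[[0,0,0,0,0,0],[0,0,-0.12,0,0,0],[0,0,-0.16,0,0,0],[0,0,-0.16,0,0,0],[0,0,0,0,0,0]]'
python3 -c "
from g import *
to([.539,-.3495,.183],down(-3))"
```

```text
t: 22.4
tool_pos: [0.5579, -0.0725, 0.1817]
ee_rot: [[-1.0, 0.02, 0.004], [0.02, 1.0, 0.003], [-0.004, 0.003, -1.0]]
ft_force: [0.2, 0.2, -0.1]
finger_gap: 0.0704
finger_force: 0.0
t: 22.9
tool_pos: [0.5579, -0.072, 0.1815]
ee_rot: [[-1.0, 0.019, 0.003], [0.019, 1.0, 0.003], [-0.003, 0.003, -1.0]]
ft_force: [-1.1, -1.1, 6.4]
finger_gap: 0.0578
finger_force: 30.0
t: 23.4
tool_pos: [0.559, -0.0722, 0.2952]
ee_rot: [[-1.0, 0.019, 0.011], [0.019, 1.0, 0.003], [-0.011, 0.003, -1.0]]
ft_force: [1.3, 0.5, -0.7]
finger_gap: 0.0577
finger_force: 30.0
t 23.4 pos [ 0.559  -0.0722  0.2952] gap 0.0577 F [ 1.3  0.5 -0.7] SHIFT [ 0.0637 -1.112   0.4445] mm 299.8 TURN [0.0005 0.0017 0.0053]
```

```bash
python3 -m handwheel '[[0.012,-0.185,0,0,0,0.0053],[0.012,-0.185,0,0,0,0],[0.012,-0.185,0,0,0,0],[0.012,-0.185,0,0,0,0],[0.012,-0.185,0,0,0,0]]' >/dev/null
python3 -m handwheel '[[0.012,-0.185,0,0,0,0],[0,0,0,0,0,0],[0,0,0,0,0,0],[0,0,0,0,0,0]]' >/dev/null
python3 -c "
from g import *
to([.539,-.3495,.183],down(-3))"
```

```text
t 24.3 pos [ 0.5267 -0.3468  0.2887] gap 0.0581 F [ 0.4  1.5 -0.4] SHIFT [-0.0495 -0.0105  0.4229] mm 106.5 TURN [0.0009 0.0001 0.0004]
```

```bash
python3 -m handwheel '[[-0.0495,-0.0105,0.1,0,0,0],[0,0,0.12,0,0,0],[0,0,0.12,0,0,0],[0,0,0.083,0,0,0],[0,0,0,0,0,0]]' >/dev/null
python3 -m handwheel '[[0,0,0,0,0,0],[0,0,0,0,0,0]]'
python3 -m handwheel '[[0,0,0,0,0,0],[0,0,0,0,0,0],[0,0,-0.12,0,0,0],[0,0,-0.18,0,0,0],[0,0,-0.18,0,0,0]]' 0.8 30
python3 -m handwheel '[[0,0,-0.08,0,0,-0.0053],[-0.08,0.165,0,0,0,0],[-0.08,0.165,0,0,0,0],[-0.08,0.165,0,0,0,0],[-0.08,0.165,0,0,0,0]]' >/dev/null
python3 -m handwheel '[[-0.03,0.165,0,0,0,0],[-0.03,0.165,0,0,0,0],[-0.03,0.165,0,0,0,0],[-0.03,0.165,0,0,0,0],[0,0,0,0,0,0]]' >/dev/null
python3 m.py wrist - box1 coaster1
python3 -c "
from g import *
to([.6645,.0215,.18],down(-1.3))"
```

```text
t: 25.0
tool_pos: [0.5395, -0.3507, 0.1849]
ee_rot: [[-0.999, 0.051, 0.003], [0.051, 0.999, 0.003], [-0.003, 0.003, -1.0]]
ft_force: [0.2, 0.1, -0.8]
finger_gap: 0.0574
finger_force: 30.0
t: 25.5
tool_pos: [0.5383, -0.3517, 0.3051]
ee_rot: [[-0.999, 0.052, 0.001], [0.052, 0.999, 0.004], [-0.0, 0.004, -1.0]]
ft_force: [1.1, -0.5, 0.3]
finger_gap: 0.0703
finger_force: 0.0
box1 0.89 [312 202] ztop 0.0366 rect [664.6  21.7] [57.9 91.5] long@-1.4 circ [664.1  21. ] 52.8 rgb [137 106  69]
box1 0.63 [239 230] ztop 0.0189 rect [698.5 -52.6] [64.8 64.9] long@-20.2 circ [699.3 -52.1] 33.7 rgb [136 106  69]
coaster1 0.88 [128 201] ztop 0.0191 rect [ 668.  -162.1] [64.7 65.4] long@-13.9 circ [ 668.6 -162.9] 33.4 rgb [117  91  60]
coaster1 0.57 [310  80] ztop 0.0189 rect [555.3  18.6] [64.2 64.4] long@-0.6 circ [555.4  18.3] 32.9 rgb [139 108  70]
26.65 [ 0.6547 -0.0246  0.3252] [[-1.0, 0.019, 0.002], [0.019, 1.0, 0.002], [-0.002, 0.002, -1.0]]
t 26.65 pos [ 0.6547 -0.0246  0.3252] gap 0.0706 F [ 0.4 -1.2 -0.2] SHIFT [-0.035   0.184   0.5812] mm 152.7 TURN [0.0003 0.0002 0.0006]
```

```bash
python3 -m handwheel '[[-0.02,0.184,0,0,0,0],[0,0,0.14,0,0,0],[0,0,0.14,0,0,0],[0,0,0.14,0,0,0],[0,0,0,0,0,0]]' 0.75 30 >/dev/null
python3 -m handwheel '[[0,0,0.1,0,0,0],[0,0,0.059,0,0,0],[0,0,0,0,0,0],[0,0,0,0,0,0]]'
python3 -m handwheel '[[0,0,0,0,0,0],[0,0,0,0,0,0],[0,0,0,0,0,0],[0,0,0,0,0,0],[0,0,0,0,0,0]]' 0 30
python3 -m handwheel '[[0,0,0,0,0,0],[0,0,-0.14,0,0,0],[0,0,-0.18,0,0,0],[0,0,-0.18,0,0,0],[0,0,0,0,0,0]]'
python3 -c "
from g import *
to([.474,-.346,.33],down(-3))"
```

```text
t: 27.55
tool_pos: [0.6612, 0.0219, 0.1813]
ee_rot: [[-1.0, 0.019, 0.002], [0.019, 1.0, 0.003], [-0.002, 0.003, -1.0]]
ft_force: [-0.6, 0.3, 0.8]
finger_gap: 0.0658
finger_force: 0.0
t: 28.05
tool_pos: [0.6615, 0.0224, 0.1817]
ee_rot: [[-1.0, 0.019, 0.004], [0.019, 1.0, 0.003], [-0.004, 0.003, -1.0]]
ft_force: [-0.4, 0.6, 5.5]
finger_gap: 0.0577
finger_force: 30.0
t: 28.55
tool_pos: [0.663, 0.0225, 0.3121]
ee_rot: [[-1.0, 0.019, 0.014], [0.019, 1.0, 0.005], [-0.014, 0.005, -1.0]]
ft_force: [0.4, 0.0, -1.3]
finger_gap: 0.0578
finger_force: 30.0
t 28.55 pos [0.663  0.0225 0.3121] gap 0.0578 F [ 0.4  0.  -1.3] SHIFT [ 0.7265 -1.4878 -0.0895] mm 414.5 TURN [0.0009 0.0022 0.0053]
```

```bash
python3 -m handwheel '[[0.07,-0.15,-0.02,0,0.0015,0.0053],[0.07,-0.15,-0.02,0,0,0],[0.07,-0.15,0,0,0,0],[0.07,-0.15,0,0,0,0],[0.07,-0.15,0,0,0,0]]' >/dev/null
python3 -m handwheel '[[0.07,-0.15,0,0,0,0],[0.07,-0.15,0,0,0,0],[0.07,-0.15,0,0,0,0],[0.07,-0.15,0,0,0,0],[0.07,-0.15,0,0,0,0]]' >/dev/null
python3 -m handwheel '[[0,0,0,0,0,0],[0,0,0,0,0,0]]'
python3 m.py top - box1 
python3 -c "
from g import *
to([.474,-.346,.216],down(-3))"
```

```text
t: 29.75
tool_pos: [0.4666, -0.345, 0.3146]
ee_rot: [[-0.998, 0.055, -0.009], [0.055, 0.998, 0.004], [0.009, 0.004, -1.0]]
ft_force: [0.5, 1.6, -1.1]
finger_gap: 0.0577
finger_force: 30.0
box1 0.87 [358 294] ztop 0.0301 rect [ 244.3 -308.5] [91.8 57.3] long@82.2 circ [ 244.7 -307.6] 49.3 rgb [230  15   8]
box1 0.8 [233 263] ztop 0.0297 rect [330.3 116.2] [92.6 57.8] long@28.8 circ [330.4 116.7] 51.4 rgb [226  19  10]
box1 0.75 [422 172] ztop 0.0289 rect [ 668.6 -527.1] [91.8 59.8] long@23.2 circ [ 667.7 -526.1] 52.4 rgb [ 19 149  48]
box1 0.7 [370 245] ztop 0.0333 rect [ 407.7 -342.2] [59.1 89.4] long@-3.0 circ [ 408.1 -342.8] 50.8 rgb [202 157  92]
box1 0.66 [378 231] ztop 0.1684 rect [ 462.7 -345.8] [54.1 90.7] long@-8.6 circ [ 461.7 -342.6] 48.5 rgb [191 146  85]
box1 0.54 [373 200] ztop 0.0335 rect [ 556.6 -351.1] [58.6 43.2] long@87.5 circ [ 558.3 -350.9] 32.8 rgb [149 110  64]
29.85 [ 0.4683 -0.3427  0.315 ] [[-0.999, 0.05, -0.008], [0.05, 0.999, 0.005], [0.008, 0.005, -1.0]]
t 29.85 pos [ 0.4683 -0.3427  0.315 ] gap 0.0576 F [ 0.6  0.3 -0.5] SHIFT [-0.0266 -0.0141  0.3957] mm 99.2 TURN [ 0.0008 -0.0013  0.0004]
```

```bash
python3 -m handwheel '[[-0.025,-0.013,0.1,0,-0.001,0],[0,0,0.12,0,0,0],[0,0,0.12,0,0,0],[0,0,0.066,0,0,0],[0,0,0,0,0,0]]' >/dev/null
python3 -m handwheel '[[0,0,0,0,0,0],[0,0,0,0,0,0]]'
python3 -m handwheel '[[0,0,0,0,0,0],[0,0,0,0,0,0],[0,0,-0.12,0,0,0],[0,0,-0.18,0,0,0],[0,0,-0.12,0,0,0]]' 0.8 30
python3 -m handwheel '[[-0.055,0.165,0,0,0,-0.0066],[-0.055,0.165,0,0,0,0],[-0.055,0.165,0,0,0,0],[-0.055,0.165,0,0,0,0],[0,0,0,0,0,0]]' 0.92 >/dev/null
python3 m.py top - box1
python3 m.py wrist - coaster1
python3 -c "
from g import *
to([.668,-.1625,.30],down(0))"
```

```text
t: 30.55
tool_pos: [0.4742, -0.3468, 0.2148]
ee_rot: [[-0.999, 0.051, -0.0], [0.051, 0.999, 0.003], [0.0, 0.003, -1.0]]
ft_force: [-0.3, -0.1, -1.4]
finger_gap: 0.0579
finger_force: 30.0
t: 31.05
tool_pos: [0.4739, -0.3478, 0.3216]
ee_rot: [[-0.999, 0.052, 0.001], [0.052, 0.999, 0.002], [-0.001, 0.002, -1.0]]
ft_force: [-0.5, -0.8, -0.4]
finger_gap: 0.0706
finger_force: 0.0
box1 0.78 [422 173] ztop 0.0288 rect [ 668.6 -527.4] [91.1 58.8] long@21.6 circ [ 667.9 -526.3] 49.9 rgb [ 18 164  53]
box1 0.68 [231 263] ztop 0.0296 rect [329.6 115.8] [93.7 57.8] long@29.0 circ [330.3 114.5] 51.5 rgb [228  19  11]
box1 0.55 [370 302] ztop 0.0303 rect [ 227.3 -339.1] [26.6 32.5] long@-9.7 circ [ 226.7 -339.2] 17.8 rgb [231  20  11]
31.65 [ 0.5324 -0.1826  0.3198] [[-1.0, 0.008, -0.001], [0.008, 1.0, 0.003], [0.001, 0.003, -1.0]]
coaster1 0.97 [294 305] ztop 0.0187 rect [ 657.  -162.8] [64.4 44. ] long@89.5 circ [ 667.4 -162.8] 32.7 rgb [177 137  90]
coaster1 0.67 [480 215] ztop 0.0184 rect [555.2  17.8] [65.2 65.3] long@-62.7 circ [554.9  18.2] 33.5 rgb [189 147  97]
31.75 [ 0.5315 -0.1853  0.3194] [[-1.0, 0.013, -0.002], [0.012, 1.0, 0.002], [0.002, 0.002, -1.0]]
t 31.75 pos [ 0.5315 -0.1853  0.3194] gap 0.0809 F [-0.4  0.1 -0.1] SHIFT [-0.5449  0.0979  0.0766] mm 139.7 TURN [ 0.0003 -0.0003 -0.002 ]
```

```bash
python3 -m handwheel '[[-0.182,0.03,0,0,0,-0.002],[-0.182,0.03,0,0,0,0],[-0.182,0.03,0,0,0,0],[0,0,0.1,0,0,0],[0,0,0,0,0,0]]' 0.92 25 >/dev/null
python3 -m handwheel '[[0,0,0,0,0,0],[0,0,0,0,0,0]]' >/dev/null
python3 m.py wrist - coaster1
python3 -c "
from g import *
to([.668,-.1627,.1755],down(0))"
```

```text
coaster1 0.95 [276 200] ztop 0.0189 rect [ 668.2 -163.2] [64.6 64.5] long@11.5 circ [ 668.4 -163. ] 32.9 rgb [168 129  84]
coaster1 0.92 [510  64] ztop 0.0186 rect [555.7  17.6] [64.8 65.4] long@-72.6 circ [555.2  17.8] 33.3 rgb [161 124  80]
coaster1 0.84 [400 232] ztop 0.0186 rect [696.5 -51.6] [65.8 60.4] long@61.8 circ [700.3 -53.1] 34.4 rgb [165 128  84]
32.55 [ 0.6681 -0.1625  0.2953] [[-1.0, -0.001, -0.001], [-0.001, 1.0, 0.003], [0.001, 0.003, -1.0]]
t 32.55 pos [ 0.6681 -0.1625  0.2953] gap 0.0811 F [ 0.  -0.2  0.2] SHIFT [-1.00e-04 -1.90e-03  4.79e-01] mm 119.8 TURN [ 0.0004 -0.0001  0.0001]
```

```bash
python3 -m handwheel '[[0,0,0.13,0,0,0],[0,0,0.13,0,0,0],[0,0,0.13,0,0,0],[0,0,0.085,0,0,0],[0,0,0,0,0,0]]' >/dev/null
python3 -m handwheel '[[0,0,0,0,0,0],[0,0,0,0,0,0]]'
python3 -m handwheel '[[0,0,0,0,0,0],[0,0,0,0,0,0],[0,0,0,0,0,0],[0,0,0,0,0,0],[0,0,0,0,0,0]]' 0 25
python3 -m handwheel '[[0,0,0,0,0,0],[0,0,-0.14,0,0,0],[0,0,-0.18,0,0,0],[0,0,-0.18,0,0,0],[0,0,0,0,0,0]]'
python3 -c "
from g import *
to([.3935,.3138,.30],down(0))"
```

```text
t: 33.25
tool_pos: [0.6684, -0.1614, 0.1763]
ee_rot: [[-1.0, -0.002, -0.001], [-0.002, 1.0, 0.003], [0.001, 0.003, -1.0]]
ft_force: [0.6, 0.1, -0.5]
finger_gap: 0.0808
finger_force: 0.0
t: 33.75
tool_pos: [0.6684, -0.1613, 0.1758]
ee_rot: [[-1.0, -0.002, -0.001], [-0.002, 1.0, 0.003], [0.001, 0.003, -1.0]]
ft_force: [-0.8, -0.3, 5.0]
finger_gap: 0.0649
finger_force: 25.0
t: 34.25
tool_pos: [0.6711, -0.1616, 0.3069]
ee_rot: [[-1.0, -0.001, 0.011], [-0.001, 1.0, 0.002], [-0.011, 0.002, -1.0]]
ft_force: [1.2, 0.4, -1.0]
finger_gap: 0.0653
finger_force: 25.0
t 34.25 pos [ 0.6711 -0.1616  0.3069] gap 0.0653 F [ 1.2  0.4 -1. ] SHIFT [1.1077 1.9034 0.0197] mm 550.6 TURN [0.0003 0.0017 0.0002]
```

```bash
python3 -m handwheel '[[0.0925,0.159,0,0,0,0],[0.0925,0.159,0,0,0,0],[0.0925,0.159,0,0,0,0],[0.0925,0.159,0,0,0,0],[0.0925,0.159,0,0,0,0]]' >/dev/null
python3 -m handwheel '[[0.0925,0.159,0,0,0,0],[0.0925,0.159,0,0,0,0],[0.0925,0.159,0,0,0,0],[0.0925,0.159,0,0,0,0],[0.0925,0.159,0,0,0,0]]' >/dev/null
python3 -m handwheel '[[0.0925,0.159,0,0,0,0],[0.0925,0.159,0,0,0,0],[0,0,0,0,0,0],[0,0,0,0,0,0],[0,0,0,0,0,0]]' 
python3 m.py wrist - coaster1 coaster_tray
python3 -c "
from g import *
to([.3935,.3138,.19],down(0))"
```

```text
t: 35.75
tool_pos: [0.3906, 0.3136, 0.3019]
ee_rot: [[-1.0, -0.0, -0.002], [-0.0, 1.0, 0.002], [0.002, 0.002, -1.0]]
ft_force: [0.3, -0.7, 0.2]
finger_gap: 0.065
finger_force: 25.0
coaster1 0.97 [277 268] ztop 0.1450 rect [388.8 313.2] [61.9 64.8] long@-89.8 circ [390.6 313.1] 33.1 rgb [233 203 134]
coaster_tray 0.8 [275 185] ztop 0.0156 rect [379.4 313.8] [107.1  79.6] long@89.4 circ [393.1 313.7] 53.8 rgb [234 171  94]
35.9 [0.391  0.3133 0.3022] [[-1.0, 0.001, -0.002], [0.001, 1.0, 0.002], [0.002, 0.002, -1.0]]
t 35.9 pos [0.391  0.3133 0.3022] gap 0.0649 F [ 0.1 -0.2 -0.8] SHIFT [-0.0108  0.0008  0.4486] mm 112.2 TURN [ 0.0004 -0.0003 -0.0002]
```

```bash
python3 -m handwheel '[[-0.009,0.0015,0.1,0,0,0],[0,0,0.14,0,0,0],[0,0,0.14,0,0,0],[0,0,0.08,0,0,0],[0,0,0,0,0,0]]' >/dev/null
python3 -m handwheel '[[0,0,0.005,0,0,0],[0,0,0,0,0,0],[0,0,0,0,0,0]]'
```

```text
t: 36.7
tool_pos: [0.3925, 0.3156, 0.1872]
ee_rot: [[-1.0, -0.001, -0.0], [-0.001, 1.0, 0.005], [0.0, 0.005, -1.0]]
ft_force: [-0.8, 0.5, -0.2]
finger_gap: 0.0648
finger_force: 25.0
```

```bash
python3 -m handwheel '[[-0.002,-0.0065,0,0,0,0],[0,0,0.006,0,0,0],[0,0,0.004,0,0,0],[0,0,0,0,0,0],[0,0,0,0,0,0]]'
python3 -m handwheel '[[0,0,0,0,0,0],[0,0,0,0,0,0],[0,0,0,0,0,0],[0,0,-0.1,0,0,0],[0,0,-0.16,0,0,0]]' 0.86
python3 -m handwheel '[[0,0,-0.14,0,0,0],[0,0,-0.14,0,0,0],[0.05,0,0,0,0,0],[0,0,0,0,0,0],[0,0,0,0,0,0]]' 0.92
python3 m.py wrist - coaster1 coaster_tray
python3 -c "
from g import *
to([.5553,.018,.31],down(0))"
```

```text
t: 37.2
tool_pos: [0.3925, 0.314, 0.1835]
ee_rot: [[-1.0, -0.002, -0.002], [-0.002, 1.0, 0.003], [0.002, 0.003, -1.0]]
ft_force: [0.1, -0.4, -0.6]
finger_gap: 0.0654
finger_force: 25.0
t: 37.7
tool_pos: [0.392, 0.3135, 0.2476]
ee_rot: [[-1.0, -0.003, -0.005], [-0.003, 1.0, 0.0], [0.005, 0.0, -1.0]]
ft_force: [0.2, 0.7, 0.4]
finger_gap: 0.0758
finger_force: 0.0
t: 38.2
tool_pos: [0.3798, 0.3133, 0.3178]
ee_rot: [[-1.0, -0.003, -0.003], [-0.003, 1.0, 0.002], [0.003, 0.002, -1.0]]
ft_force: [-0.5, 0.1, 0.5]
finger_gap: 0.0812
finger_force: 0.0
coaster1 0.65 [279 208] ztop 0.0279 rect [392.2 313.8] [64.5 64.4] long@88.5 circ [392.9 313.8] 33.1 rgb [239 213 143]
coaster_tray 0.58 [278 179] ztop 0.0156 rect [393.3 313.5] [106.1 107.3] long@-16.2 circ [393.4 314. ] 54.0 rgb [235 174  96]
coaster_tray 0.38 [ 41 274] ztop 0.0555 rect [446.   92.5] [18.2 29.3] long@-86.4 circ [448.6  92.2] 15.6 rgb [175 176 179]
38.35 [0.3804 0.3134 0.3175] [[-1.0, -0.002, -0.003], [-0.002, 1.0, 0.002], [0.003, 0.002, -1.0]]
t 38.35 pos [0.3804 0.3134 0.3175] gap 0.0813 F [ 0.  -0.4 -0.6] SHIFT [-0.6975 -1.1829  0.0259] mm 343.4 TURN [ 0.0003 -0.0005  0.0003]
```

```bash
python3 -m handwheel '[[-0.0872,-0.148,0,0,0,0],[-0.0872,-0.148,0,0,0,0],[-0.0872,-0.148,0,0,0,0],[-0.0872,-0.148,0,0,0,0],[-0.0872,-0.148,0,0,0,0]]' 0.92 25 >/dev/null
python3 -m handwheel '[[-0.0872,-0.148,0,0,0,0],[-0.0872,-0.148,0,0,0,0],[-0.0872,-0.148,0,0,0,0],[0,0,0.1,0,0,0],[0,0,0,0,0,0]]' >/dev/null
python3 -m handwheel '[[0,0,0,0,0,0],[0,0,0,0,0,0]]' >/dev/null
python3 m.py wrist - coaster1
python3 -c "
from g import *
to([.5553,.018,.1755],down(0))"
```

```text
coaster1 0.75 [211 320] ztop 0.0186 rect [700.2 -50.8] [47.1 69.8] long@-6.3 circ [700.2 -51.9] 35.2 rgb [122  96  65]
39.65 [0.5553 0.0192 0.2931] [[-1.0, -0.004, -0.001], [-0.004, 1.0, 0.004], [0.001, 0.004, -1.0]]
t 39.65 pos [0.5553 0.0192 0.2931] gap 0.0813 F [ 0.8  0.1 -0.6] SHIFT [-0.0005 -0.0068  0.4703] mm 117.6 TURN [ 0.0006 -0.0001  0.0007]
```

```bash
python3 -m handwheel '[[0,-0.004,0.13,0,0,0],[0,0,0.13,0,0,0],[0,0,0.13,0,0,0],[0,0,0.083,0,0,0],[0,0,0,0,0,0]]' >/dev/null
python3 -m handwheel '[[0,0,0,0,0,0],[0,0,0,0,0,0]]'
python3 -m handwheel '[[0,0,0,0,0,0],[0,0,0,0,0,0],[0,0,0,0,0,0],[0,0,0,0,0,0],[0,0,0,0,0,0]]' 0 25
python3 -m handwheel '[[0,0,0,0,0,0],[0,0,-0.14,0,0,0],[0,0,-0.18,0,0,0],[0,0,-0.18,0,0,0],[0,0,0,0,0,0]]'
python3 -m handwheel '[[0.081,0.148,0,0,0,0],[0.081,0.148,0,0,0,0],[0.081,0.148,0,0,0,0],[0.081,0.148,0,0,0,0],[0.081,0.148,0,0,0,0]]' >/dev/null
python3 -m handwheel '[[0.081,0.148,0,0,0,0],[0.081,0.148,0,0,0,0],[0.081,0.148,0,0,0,0],[0,0,0,0,0,0],[0,0,0,0,0,0]]'
python3 m.py wrist - coaster1 coaster_tray
python3 -c "
from g import *
to([.3933,.3138,.1975],down(0))"
```

```text
t: 40.35
tool_pos: [0.5553, 0.0179, 0.1747]
ee_rot: [[-1.0, -0.003, -0.001], [-0.003, 1.0, 0.004], [0.001, 0.004, -1.0]]
ft_force: [0.8, -0.5, 0.0]
finger_gap: 0.0814
finger_force: 0.0
t: 40.85
tool_pos: [0.5552, 0.0174, 0.1743]
ee_rot: [[-1.0, -0.002, -0.001], [-0.002, 1.0, 0.003], [0.001, 0.003, -1.0]]
ft_force: [-0.9, 0.1, 3.9]
finger_gap: 0.0651
finger_force: 25.0
t: 41.35
tool_pos: [0.5572, 0.017, 0.304]
ee_rot: [[-1.0, -0.001, 0.008], [-0.001, 1.0, 0.005], [-0.008, 0.005, -1.0]]
ft_force: [0.8, 0.1, -1.2]
finger_gap: 0.0656
finger_force: 25.0
t: 42.35
tool_pos: [0.392, 0.3131, 0.2995]
ee_rot: [[-1.0, -0.005, -0.003], [-0.005, 1.0, 0.002], [0.003, 0.002, -1.0]]
ft_force: [1.4, -0.9, -1.1]
finger_gap: 0.0652
finger_force: 25.0
coaster1 0.79 [276 192] ztop 0.0278 rect [382.  313.8] [64.9 44.3] long@89.1 circ [392.2 313.9] 32.8 rgb [236 206 136]
coaster1 0.76 [275 270] ztop 0.1441 rect [389.7 312.5] [61.4 64.2] long@-88.0 circ [391.5 312.9] 32.9 rgb [233 203 134]
coaster_tray 0.88 [276 168] ztop 0.0156 rect [380.  314.1] [107.1  80.8] long@89.1 circ [393.4 314. ] 54.0 rgb [232 168  93]
42.5 [0.3935 0.3109 0.2999] [[-1.0, 0.001, -0.002], [0.001, 1.0, 0.001], [0.002, 0.001, -1.0]]
t 42.5 pos [0.3935 0.3109 0.2999] gap 0.0652 F [ 0.2  0.1 -0.5] SHIFT [2.000e-04 1.120e-02 4.095e-01] mm 102.4 TURN [ 0.0002 -0.0003 -0.0001]
```

```bash
python3 -m handwheel '[[0,0.006,0.1,0,0,0],[0,0,0.14,0,0,0],[0,0,0.11,0,0,0],[0,0,0.05,0,0,0],[0,0,0,0,0,0]]' >/dev/null
python3 -m handwheel '[[0,0,0,0,0,0],[0,0,0,0,0,0],[0,0,0,0,0,0]]'
```

```text
t: 43.3
tool_pos: [0.393, 0.3146, 0.2015]
ee_rot: [[-1.0, -0.002, -0.0], [-0.002, 1.0, 0.005], [0.0, 0.005, -1.0]]
ft_force: [-0.7, 0.3, 0.6]
finger_gap: 0.065
finger_force: 25.0
```

```bash
python3 -m handwheel '[[-0.002,-0.004,0.01,0,0,0],[0,0,0.008,0,0,0],[0,0,0.006,0,0,0],[0,0,0,0,0,0],[0,0,0,0,0,0]]'
python3 -m handwheel '[[0,0,0,0,0,0],[0,0,0,0,0,0],[0,0,0,0,0,0],[0,0,-0.1,0,0,0],[0,0,-0.16,0,0,0]]' 0.86
python3 -m handwheel '[[0,0,-0.14,0,0,0],[0,0,-0.14,0,0,0],[0.05,0,0,0,0,0],[0,0,0,0,0,0],[0,0,0,0,0,0]]' 0.92
python3 m.py wrist - coaster1 coaster_tray
python3 -c "
from g import *
to([.67,-.0521,.31],down(0))"
```

```text
t: 43.8
tool_pos: [0.3931, 0.3134, 0.1953]
ee_rot: [[-1.0, -0.002, -0.001], [-0.002, 1.0, 0.003], [0.001, 0.003, -1.0]]
ft_force: [-0.3, -0.8, 11.1]
finger_gap: 0.0651
finger_force: 25.0
t: 44.3
tool_pos: [0.3925, 0.3129, 0.2581]
ee_rot: [[-1.0, -0.003, -0.005], [-0.003, 1.0, -0.0], [0.005, -0.0, -1.0]]
ft_force: [1.0, 0.0, 0.3]
finger_gap: 0.0761
finger_force: 0.0
t: 44.8
tool_pos: [0.3803, 0.3127, 0.3284]
ee_rot: [[-1.0, -0.003, -0.003], [-0.003, 1.0, 0.002], [0.003, 0.002, -1.0]]
ft_force: [0.1, 0.6, -0.1]
finger_gap: 0.0813
finger_force: 0.0
coaster1 0.72 [282 175] ztop 0.0264 rect [364.9 317.9] [45.6  9.7] long@81.7 circ [369.7 317.2] 22.8 rgb [234 193 124]
coaster1 0.56 [277 211] ztop 0.0399 rect [392.3 312.9] [64.6 63.9] long@76.0 circ [393.1 313.1] 32.9 rgb [238 212 142]
coaster_tray 0.78 [278 175] ztop 0.0156 rect [393.3 314.3] [106.2 106. ] long@88.7 circ [393.4 313.8] 54.0 rgb [231 170  94]
44.95 [0.3808 0.3128 0.3282] [[-1.0, -0.002, -0.003], [-0.002, 1.0, 0.002], [0.003, 0.002, -1.0]]
t 44.95 pos [0.3808 0.3128 0.3282] gap 0.081 F [-1.2  0.  -0.4] SHIFT [-1.1541 -1.4621  0.0667] mm 466.0 TURN [ 0.0003 -0.0005  0.0003]
```

```bash
python3 -m handwheel '[[-0.105,-0.133,0,0,0,0],[-0.105,-0.133,0,0,0,0],[-0.105,-0.133,0,0,0,0],[-0.105,-0.133,0,0,0,0],[-0.105,-0.133,0,0,0,0]]' 0.92 25 >/dev/null
python3 -m handwheel '[[-0.105,-0.133,0,0,0,0],[-0.105,-0.133,0,0,0,0],[-0.105,-0.133,0,0,0,0],[-0.105,-0.133,0,0,0,0],[-0.105,-0.133,0,0,0,0]]' >/dev/null
python3 -m handwheel '[[-0.105,-0.133,0,0,0,0],[0,0,0.1,0,0,0],[0,0,0,0,0,0],[0,0,0,0,0,0]]' >/dev/null
python3 m.py wrist - coaster1
python3 -c "
from g import *
to([.699,-.0525,.1755],down(0))"
```

```text
coaster1 0.84 [274 231] ztop 0.0188 rect [698.8 -52.5] [65.3 64.6] long@17.6 circ [698.6 -52.5] 33.0 rgb [128  98  63]
46.45 [ 0.6701 -0.0505  0.3031] [[-1.0, -0.004, -0.002], [-0.004, 1.0, 0.004], [0.002, 0.004, -1.0]]
t 46.45 pos [ 0.6701 -0.0505  0.3031] gap 0.0812 F [ 0.  -0.1  0.2] SHIFT [-0.1165 -0.0106  0.5103] mm 130.9 TURN [ 0.0007 -0.0003  0.0007]
```

```bash
python3 -m handwheel '[[-0.115,-0.008,0.11,0,0,0],[0,0,0.14,0,0,0],[0,0,0.14,0,0,0],[0,0,0.09,0,0,0],[0,0,0,0,0,0]]' >/dev/null
python3 -m handwheel '[[0,0,0.025,0,0,0],[0,0,0,0,0,0],[0,0,0,0,0,0]]'
python3 -m handwheel '[[0,0,0,0,0,0],[0,0,0,0,0,0],[0,0,0,0,0,0],[0,0,0,0,0,0],[0,0,0,0,0,0]]' 0 25
python3 -m handwheel '[[0,0,0,0,0,0],[0,0,-0.14,0,0,0],[0,0,-0.18,0,0,0],[0,0,-0.18,0,0,0],[0,0,0,0,0,0]]'
python3 -c "
from g import *
to([.39,.3128,.31],down(0))"
```

```text
t: 47.25
tool_pos: [0.6994, -0.0535, 0.1781]
ee_rot: [[-1.0, -0.002, 0.001], [-0.002, 1.0, 0.003], [-0.001, 0.003, -1.0]]
ft_force: [-0.1, 0.5, -0.5]
finger_gap: 0.0811
finger_force: 0.0
t: 47.75
tool_pos: [0.6991, -0.0536, 0.1771]
ee_rot: [[-1.0, -0.002, -0.001], [-0.002, 1.0, 0.003], [0.001, 0.003, -1.0]]
ft_force: [-0.2, 0.0, 5.6]
finger_gap: 0.0649
finger_force: 25.0
t: 48.25
tool_pos: [0.7014, -0.0539, 0.3083]
ee_rot: [[-1.0, -0.001, 0.011], [-0.001, 1.0, 0.004], [-0.011, 0.004, -1.0]]
ft_force: [0.7, -0.0, 0.5]
finger_gap: 0.0653
finger_force: 25.0
t 48.25 pos [ 0.7014 -0.0539  0.3083] gap 0.0653 F [ 0.7 -0.   0.5] SHIFT [ 1.2437  1.4685 -0.015 ] mm 481.1 TURN [0.0006 0.0017 0.0002]
```

```bash
python3 -m handwheel '[[0.113,0.1335,0,0,0,0],[0.113,0.1335,0,0,0,0],[0.113,0.1335,0,0,0,0],[0.113,0.1335,0,0,0,0],[0.113,0.1335,0,0,0,0]]' >/dev/null
python3 -m handwheel '[[0.113,0.1335,0,0,0,0],[0.113,0.1335,0,0,0,0],[0.113,0.1335,0,0,0,0],[0.113,0.1335,0,0,0,0],[0.113,0.1335,0,0,0,0]]' >/dev/null
python3 -m handwheel '[[0.113,0.1335,0,0,0,0],[0,0,0,0,0,0],[0,0,0,0,0,0]]' 
python3 m.py wrist - coaster1 coaster_tray
python3 -c "
from g import *
to([.3935,.3138,.215],down(0))"
```

```text
t: 49.55
tool_pos: [0.3865, 0.3133, 0.3027]
ee_rot: [[-1.0, -0.005, -0.003], [-0.005, 1.0, 0.003], [0.003, 0.003, -1.0]]
ft_force: [0.3, -1.8, -1.3]
finger_gap: 0.0649
finger_force: 25.0
coaster1 0.78 [277 267] ztop 0.1444 rect [385.1 313.4] [64.4 64.2] long@87.1 circ [385.8 313. ] 33.1 rgb [233 203 134]
coaster1 0.66 [277 196] ztop 0.0398 rect [377.3 313.6] [64.  33.7] long@89.0 circ [390.9 313.4] 32.0 rgb [236 206 136]
coaster1 0.56 [276 174] ztop 0.0262 rect [363.7 313.8] [41.8  7.8] long@89.4 circ [367.6 313.8] 20.9 rgb [228 186 120]
coaster_tray 0.65 [279 172] ztop 0.0156 rect [377.8 314.1] [ 76.6 107. ] long@-89.7 circ [393.3 313.8] 53.9 rgb [233 170  93]
49.7 [0.3884 0.3111 0.3028] [[-1.0, 0.001, -0.002], [0.001, 1.0, 0.002], [0.002, 0.002, -1.0]]
t 49.7 pos [0.3884 0.3111 0.3028] gap 0.0652 F [-0.3 -0.  -0.3] SHIFT [-0.0208  0.0102  0.3511] mm 88.0 TURN [ 0.0003 -0.0002 -0.0001]
```

```bash
python3 -m handwheel '[[-0.019,0.004,0.09,0,0,0],[0,0,0.13,0,0,0],[0,0,0.09,0,0,0],[0,0,0.04,0,0,0],[0,0,0,0,0,0]]' >/dev/null
python3 -m handwheel '[[0,0,0,0,0,0],[0,0,0,0,0,0],[0,0,0,0,0,0]]'
```

```text
t: 50.5
tool_pos: [0.3924, 0.3139, 0.2166]
ee_rot: [[-1.0, -0.002, -0.0], [-0.002, 1.0, 0.005], [0.0, 0.005, -1.0]]
ft_force: [-0.3, -0.3, -0.8]
finger_gap: 0.065
finger_force: 25.0
```

```bash
python3 -m handwheel '[[-0.004,-0.001,0.012,0,0,0],[0,0,0.01,0,0,0],[0,0,0.005,0,0,0],[0,0,0,0,0,0],[0,0,0,0,0,0]]'
python3 -m handwheel '[[0,0,0,0,0,0],[0,0,0,0,0,0],[0,0,0,0,0,0],[0,0,-0.1,0,0,0],[0,0,-0.16,0,0,0]]' 0.86
python3 -m handwheel '[[0,0,-0.14,0,0,0],[0,0,-0.14,0,0,0],[0.1,0,-0.05,0,0,0],[0,0,0,0,0,0],[0,0,0,0,0,0]]' 0.92
cat > chk.py <<'E'
from g import *
def meas(cam):
    im,d,p=snap(cam); P=cloud(d,p); S=P-O; Y=np.cross(N,XS); L=np.stack([S@XS,S@Y,S@N],1)
    m=(abs(L[:,0])<.05)&(abs(L[:,1])<.1)&(L[:,2]>.006)&(L[:,2]<.016); L=L[m]
    A=np.c_[L[:,:2],np.ones(len(L))]; c=np.linalg.lstsq(A,L[:,2],rcond=None)[0]
    print('plate',len(L),c.round(4),cv2.minAreaRect((L[:,:2]*1000).astype(np.float32)))
meas('wrist')
E
python3 m.py wrist w3.png coaster1 coaster_tray
python3 chk.py
python3 -c "
from g import *
to([.454,.0895,.31],down(0))"
```

```text
t: 51.0
tool_pos: [0.3932, 0.3135, 0.21]
ee_rot: [[-1.0, -0.002, -0.0], [-0.002, 1.0, 0.004], [0.0, 0.004, -1.0]]
ft_force: [-1.5, -1.6, 13.5]
finger_gap: 0.0652
finger_force: 25.0
t: 51.5
tool_pos: [0.3925, 0.3129, 0.2726]
ee_rot: [[-1.0, -0.003, -0.006], [-0.003, 1.0, -0.0], [0.006, -0.0, -1.0]]
ft_force: [0.3, 0.2, 0.5]
finger_gap: 0.0753
finger_force: 0.0
t: 52.0
tool_pos: [0.3683, 0.3129, 0.3563]
ee_rot: [[-1.0, -0.003, -0.002], [-0.003, 1.0, 0.003], [0.002, 0.003, -1.0]]
ft_force: [0.8, 0.0, -1.0]
finger_gap: 0.0811
finger_force: 0.0
coaster1 0.69 [276 216] ztop 0.0519 rect [392.2 312.8] [63.7 64.4] long@-73.1 circ [392.8 313.2] 32.9 rgb [238 210 140]
coaster1 0.69 [279 180] ztop 0.0256 rect [363.1 319. ] [35.6  5.6] long@79.6 circ [365.8 318.5] 17.8 rgb [231 193 127]
coaster1 0.56 [275 183] ztop 0.0362 rect [363.8 308.1] [ 5.6 37.2] long@-80.3 circ [366.6 308.5] 18.6 rgb [227 187 123]
coaster_tray 0.9 [278 178] ztop 0.0156 rect [393.1 313.9] [106.4 106.2] long@20.5 circ [393.5 313.8] 54.0 rgb [231 169  93]
52.15 [0.3689 0.3128 0.3554] [[-1.0, -0.001, -0.002], [-0.001, 1.0, 0.002], [0.002, 0.002, -1.0]]
plate 2886 [0.0149 0.0013 0.01  ] ((-2.201997756958008, -2.5533218383789062), (167.7713623046875, 68.38899993896484), 89.98101806640625)
t 52.2 pos [0.3689 0.3128 0.3554] gap 0.0811 F [-0.2  0.9 -0.3] SHIFT [-0.3399 -0.8939  0.179 ] mm 243.2 TURN [ 0.0003 -0.0004  0.0002]
```

View pics/w3.png

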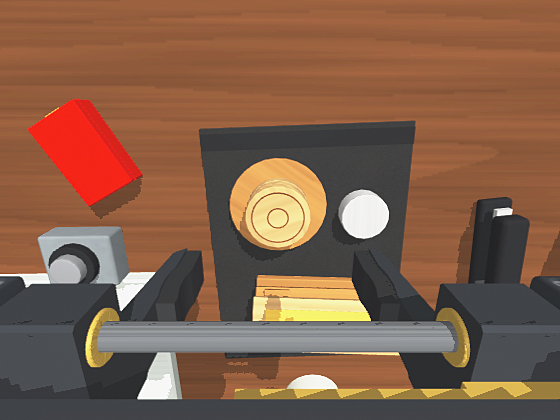

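The wrist picture shows the three-coaster stack flush and centred on the coaster tray at (278,215). The plate lies on the stand at (325,300) and the wax tin is undisturbed at (364,215). Next I check the tote and the catch tray from above.

```bash
python3 - <<'E'
from h import *
im,d,p=snap('top'); save(cv2.resize(im[130:310,60:460],(800,360),interpolation=cv2.INTER_CUBIC),'top1.png')
E
python3 m.py side - box1
```

```text
box1 0.75 [309 274] ztop 0.0664 rect [ 477.6 -348. ] [62.5 92.1] long@-4.3 circ [ 476.  -349.5] 51.2 rgb [174 125  76]
box1 0.74 [237 286] ztop 0.0324 rect [ 248.9 -310.5] [97.1 57.8] long@81.9 circ [ 248.6 -310.9] 54.4 rgb [180  26  20]
box1 0.66 [311 284] ztop 0.0671 rect [ 473.3 -343.7] [178.8 282.7] long@-3.2 circ [ 473.4 -348. ] 161.7 rgb [88 83 82]
box1 0.63 [390 310] ztop 0.0320 rect [ 673.1 -530.5] [94.6 57.5] long@22.6 circ [ 671.9 -533.6] 51.4 rgb [ 33 122  46]
box1 0.6 [330 278] ztop 0.0361 rect [ 542.6 -352.7] [63.2 82.5] long@-1.7 circ [ 541.5 -350. ] 48.5 rgb [157 114  72]
box1 0.59 [284 285] ztop 0.0360 rect [ 413.1 -344.9] [62.3 92.4] long@-5.5 circ [ 414.1 -345.1] 52.0 rgb [165 119  73]
52.35 [0.3686 0.3129 0.3558] [[-1.0, -0.002, -0.002], [-0.002, 1.0, 0.003], [0.002, 0.003, -1.0]]
```

View pics/top1.png

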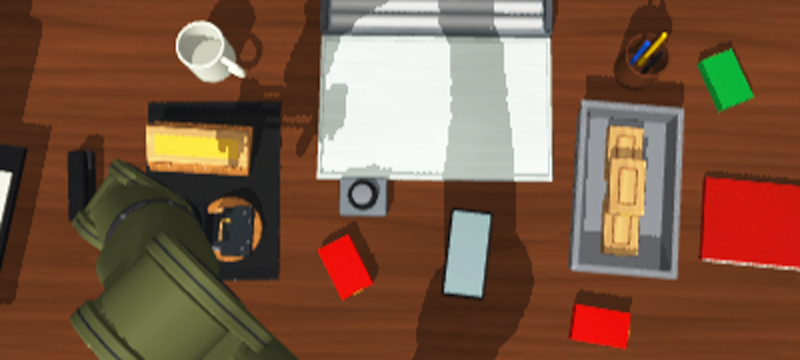

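The cropped top view shows an empty catch tray, all three boxes in the tote at (625,190) and the plate on its stand at (200,148). The button is at (362,195) and the bystanders are in place. Step 1 holds, so I go to the button.

```bash
python3 -m handwheel '[[-0.0567,-0.149,0,0,0,0],[-0.0567,-0.149,0,0,0,0],[-0.0567,-0.149,0,0,0,0],[-0.0567,-0.149,0,0,0,0],[-0.0567,-0.149,0,0,0,0]]' 0 20 >/dev/null
python3 -m handwheel '[[-0.0567,-0.149,0,0,0,0],[0,0,0.12,0,0,0],[0,0,0.12,0,0,0],[0,0,0.12,0,0,0],[0,0,0,0,0,0]]' >/dev/null
python3 -m handwheel '[[0,0,0,0,0,0],[0,0,0,0,0,0]]'
python3 m.py wrist - start_top
python3 -c "
from g import *
to([.454,.0895,.228],down(0))"
```

```text
t: 53.55
tool_pos: [0.4541, 0.0902, 0.2666]
ee_rot: [[-1.0, -0.002, 0.0], [-0.002, 1.0, 0.004], [-0.0, 0.004, -1.0]]
ft_force: [-0.7, -0.4, -0.3]
finger_gap: 0.0004
finger_force: 0.0
start_top 0.71 [277 227] ztop 0.0555 rect [452.7  89.6] [31.4 32.5] long@-89.8 circ [453.9  90.1] 17.0 rgb [143 143 146]
53.65 [0.4541 0.0901 0.2668] [[-1.0, -0.002, 0.001], [-0.002, 1.0, 0.004], [-0.001, 0.004, -1.0]]
t 53.65 pos [0.4541 0.0901 0.2668] gap 0.0006 F [ 0.  -0.4  0.7] SHIFT [ 0.0004 -0.003   0.155 ] mm 38.8 TURN [0.0006 0.0001 0.0003]
```

```bash
python3 -m handwheel '[[0,0,0.1,0,0,0],[0,0,0.08,0,0,0],[0,0,0,0,0,0],[0,0,0,0,0,0]]'
python3 -m handwheel '[[0,0,0.012,0,0,0],[0,0,0.012,0,0,0],[0,0,0.008,0,0,0],[0,0,0,0,0,0],[0,0,0,0,0,0]]'
```

```text
t: 54.05
tool_pos: [0.4538, 0.0904, 0.2213]
ee_rot: [[-1.0, -0.002, -0.001], [-0.002, 1.0, 0.004], [0.001, 0.004, -1.0]]
ft_force: [0.2, 0.9, 2.1]
finger_gap: 0.0002
finger_force: 0.7
t: 54.55
tool_pos: [0.4536, 0.0903, 0.2142]
ee_rot: [[-1.0, -0.002, 0.001], [-0.002, 1.0, 0.004], [-0.001, 0.004, -1.0]]
ft_force: [-2.5, 0.8, 19.8]
finger_gap: 0.0005
finger_force: 10.0
```

The force is 19.8 N against the 5 N spring, so the button is on its stop. I let go and retreat.

```bash
python3 -m handwheel '[[0,0,0,0,0,0],[0,0,-0.06,0,0,0],[0,0,-0.14,0,0,0],[0,0,-0.16,0,0,0],[0,0,-0.16,0,0,0]]'
python3 -m handwheel '[[0,0,0,0,0,0],[0,0,0,0,0,0],[0,0,0,0,0,0],[0,0,0,0,0,0],[0,0,0,0,0,0]]' >/dev/null
python3 m.py wrist - start_top; python3 m.py top - coaster1 nameplate box1
```

```text
t: 55.05
tool_pos: [0.4534, 0.0892, 0.3439]
ee_rot: [[-1.0, -0.002, -0.003], [-0.002, 1.0, 0.002], [0.003, 0.002, -1.0]]
ft_force: [1.8, 0.2, -0.3]
finger_gap: 0.0002
finger_force: 0.0
start_top 0.65 [277 203] ztop 0.0555 rect [453.8  90.2] [31.4 33. ] long@-0.3 circ [454.   89.8] 16.8 rgb [142 142 145]
start_top 0.38 [478 114] ztop 0.0152 rect [392.2 305. ] [ 92.5 107.5] long@-6.7 circ [393.6 312.9] 54.3 rgb [171 116  64]
55.65 [0.4536 0.0898 0.3417] [[-1.0, -0.002, -0.003], [-0.002, 1.0, 0.003], [0.003, 0.003, -1.0]]
coaster1 0.85 [172 246] ztop 0.0503 rect [389.3 313. ] [63.4 62.4] long@5.3 circ [389.1 314.3] 33.0 rgb [230 183 106]
nameplate 0.93 [160 204] ztop 0.0534 rect [531.6 369.5] [168.5  44. ] long@87.8 circ [537.8 369.5] 84.6 rgb [250 226 102]
box1 0.84 [368 245] ztop 0.0329 rect [ 404.  -341.4] [57.5 82.6] long@-2.9 circ [ 405.3 -340.7] 48.1 rgb [211 169 101]
box1 0.76 [373 221] ztop 0.0632 rect [ 472.5 -346.2] [58.6 92.2] long@-3.0 circ [ 473.2 -346.2] 52.0 rgb [227 184 109]
box1 0.76 [424 174] ztop 0.0286 rect [ 669.3 -526. ] [92.8 58.3] long@23.0 circ [ 666.8 -524.3] 51.1 rgb [ 18 180  59]
box1 0.65 [359 292] ztop 0.0298 rect [ 244.6 -308.4] [91.9 56.8] long@82.2 circ [ 244.6 -308.3] 50.3 rgb [239  18  10]
box1 0.53 [372 200] ztop 0.0332 rect [ 550.5 -350.5] [57.9 56.8] long@86.5 circ [ 549.5 -350.1] 38.2 rgb [205 164 100]
55.85 [0.4538 0.0898 0.3423] [[-1.0, -0.002, -0.002], [-0.002, 1.0, 0.003], [0.002, 0.003, -1.0]]
```

```bash
python3 -c "
from station import arm
print(arm.job_done())"
```

```text
the job is handed in; nothing more can be done
None
```

The job is handed in: all three boxes are in the tote (the third rests on top of the other two), the three coasters are stacked within about 1 mm of the tray's centre, the name plate lies flat on its stand about 2 mm up from the lips, and the start button was pressed to its stop and sprang back; the hand-in gave no verdict.

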